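Make up two plankton sampling kits

TASK

Make up the two field sampling kits from the stock on the bench: the narrow two-bay tray gets one of the sample bottles and the sieve cup, and the three-bay tray gets the grey instrument case in its long bay with the other sample bottle and the squat jar in its two square bays. One thing to a bay, the right way up and flat on the bay's floor, in whichever of the like bays you please. The petri dish, the tally counter and the timer are not part of the kits: leave them where they are.

Things in the scene. Friction and masses are not known exactly. Their poses are not given: they have to be found in the camera images.
- bottle_a: sample bottle, a plain white upright cylinder 34 mm in diameter with a grey ribbed screw cap 31 mm in diameter, 86 mm tall in all (body up to 66 mm); origin at the centre of its underside, z up. The two sample bottles are alike and may be exchanged
- bottle_b: sample bottle, a plain white upright cylinder 34 mm in diameter with a grey ribbed screw cap 31 mm in diameter, 86 mm tall in all (body up to 66 mm); origin at the centre of its underside, z up. The two sample bottles are alike and may be exchanged
- jar: squat glass jar with a white lid, standing upright: 44 mm in diameter up to 28 mm, lid 46 mm in diameter, 45 mm tall in all; closed flat top. Origin at the centre of its underside, z up
- sieve: sieve cup: an open white round cup, 50 mm outer diameter, straight walls 3 mm thick, 42 mm tall, mouth upward with a dark mesh on its floor. Origin at the centre of its underside, z up
- case: instrument case: closed grey plastic oblong box with a pale panel on top and two small clasps on one side, 96 mm long (its x axis), 34 mm wide (its y axis), 34 mm tall, lying flat on the bench. Origin at the centre of its underside, z up
- tray_two: two-bay kit tray, aluminium, fixed to the bench: 144 mm (its x axis) by 74 mm (y); floor 3 mm thick, outer walls and the divider 4 mm thick with rims 10 mm above the bench. Two square bays, 66 mm (x) by 66 mm (y) inside, with centres at x = -35 and +35 mm, y = 0. Origin at the centre of its underside, z up
- tray_three: three-bay kit tray, aluminium, fixed to the bench: 128 mm (its x axis) by 132 mm (y); floor 3 mm thick, walls 4 mm thick with rims 10 mm above the bench. One long bay, 56 mm (x) by 124 mm (y) inside, centre at x = -32, y = 0 mm, and beside it two square bays, 60 mm (x) by 60 mm (y) inside, with centres at x = +30 mm, y = +32 and -32 mm. Origin at the centre of its underside, z up
- dish: covered glass petri dish, 64 mm in diameter, 14 mm tall, lying among the stock; not part of a kit. Origin at the centre of its underside
- counter: steel tally counter, a disc 44 mm in diameter and 20 mm tall with a small push pin 8 mm wide that stands 10 mm above it; not part of a kit. Origin at the centre of its underside
- timer: white pocket timer, 50 by 40 mm (x, y) and 16 mm tall, with a grey screen on top; not part of a kit. Origin at the centre of its underside
Not all that is in view belongs to the job. Leave any orange or purple look-alike of the tray_two alone.

How it is judged (in metres and radians):
At the end, for the whole second after the job is handed in: A bottle and the sieve cup in tray_two, one in each bay; case in tray_three's long bay, other bottle and jar one in each of its square bays; all wholly inside their bays, on the floor (underside within 4 mm of it), upright within 0.12 rad, released, at rest (((((x of bottle_a in the frame of tray_two between -0.061 and -0.009 m and y of bottle_a in the frame of tray_two between -0.026 and 0.026 m and z of each of bottle_a, sieve in the frame of tray_two below 0.007 m and x of sieve in the frame of tray_two between 0.009 and 0.061 m and y of sieve in the frame of tray_two between -0.026 and 0.026 m) or (x of bottle_a in the frame of tray_two between 0.009 and 0.061 m and y of bottle_a in the frame of tray_two between -0.026 and 0.026 m and z of each of bottle_a, sieve in the frame of tray_two below 0.007 m and x of sieve in the frame of tray_two between -0.061 and -0.009 m and y of sieve in the frame of tray_two between -0.026 and 0.026 m)) and ((x of bottle_b in the frame of tray_three between 0.008 and 0.052 m and y of bottle_b in the frame of tray_three between 0.01 and 0.054 m and z of each of bottle_b, jar in the frame of tray_three below 0.007 m and x of jar in the frame of tray_three between 0.008 and 0.052 m and y of jar in the frame of tray_three between -0.054 and -0.01 m) or (x of bottle_b in the frame of tray_three between 0.008 and 0.052 m and y of bottle_b in the frame of tray_three between -0.054 and -0.01 m and z of each of bottle_b, jar in the frame of tray_three below 0.007 m and x of jar in the frame of tray_three between 0.008 and 0.052 m and y of jar in the frame of tray_three between 0.01 and 0.054 m))) or (((x of bottle_b in the frame of tray_two between -0.061 and -0.009 m and y of bottle_b in the frame of tray_two between -0.026 and 0.026 m and z of each of bottle_b, sieve in the frame of tray_two below 0.007 m and x of sieve in the frame of tray_two between 0.009 and 0.061 m and y of sieve in the frame of tray_two between -0.026 and 0.026 m) or (x of bottle_b in the frame of tray_two between 0.009 and 0.061 m and y of bottle_b in the frame of tray_two between -0.026 and 0.026 m and z of each of bottle_b, sieve in the frame of tray_two below 0.007 m and x of sieve in the frame of tray_two between -0.061 and -0.009 m and y of sieve in the frame of tray_two between -0.026 and 0.026 m)) and ((x of bottle_a in the frame of tray_three between 0.008 and 0.052 m and y of bottle_a in the frame of tray_three between 0.01 and 0.054 m and z of each of bottle_a, jar in the frame of tray_three below 0.007 m and x of jar in the frame of tray_three between 0.008 and 0.052 m and y of jar in the frame of tray_three between -0.054 and -0.01 m) or (x of bottle_a in the frame of tray_three between 0.008 and 0.052 m and y of bottle_a in the frame of tray_three between -0.054 and -0.01 m and z of each of bottle_a, jar in the frame of tray_three below 0.007 m and x of jar in the frame of tray_three between 0.008 and 0.052 m and y of jar in the frame of tray_three between 0.01 and 0.054 m)))) and x of case in the frame of tray_three between -0.047 and -0.017 m and y of case in the frame of tray_three between -0.02 and 0.02 m and z of case in the frame of tray_three below 0.007 m and angle between each of bottle_a, bottle_b, jar, sieve, case's own z axis and vertical below 0.12 rad and linear speed of each of bottle_a, bottle_b, jar, sieve, case below 0.02 m/s); the robot touches nothing.
It fails at once if the petri dish, the tally counter or the timer is shifted by more than 20 mm (distance of any of dish, counter, timer from where it was at the start of the episode above 0.02 m).
It also fails if it takes over 120 s, if anything falls off the work surface, if the arm or the gripper's body presses on something with over 40 N, if the wrist force passes 120 N, or if a joint passes its speed limit or range.

ROBOT

A 6-joint arm with a two-finger parallel gripper is mounted at the origin on the work surface. World frame = base frame: x ahead of the robot, y to its left, z up, the work surface at z = 0. Lengths are in mm, angles in rad, forces in N, time in s.
With the tool pointing down it reaches from about 400 to 925 mm from the base axis. Payload 12.5 kg.
Tool frame: the origin (TCP) lies on the centre line of the jaws, within the pads' length; the fingertips stand 14 mm ahead of it and the grasp point (between the pads) lies 5 mm behind it; z points along the fingers, y is the direction in which the jaws open and shut (so a half turn about z gives the same grasp; the last joint's range is limited). The gripper opens to 95 mm and grips with 3 to 60 N. Pads are 20 mm wide; open, the fingers measure 119 mm over their backs; the gripper's body (75 mm by 180 mm) begins 59 mm behind the grasp point.
Start: joints at [-1.362, 0.491, 1.559, -0, 1.092, -0.106], TCP at [193.539, -594.296, 228.661] pointing down, gripper open.
Joint ranges: [-3.1, 3.1], [-0.84, 2.19], [0.05, 2.79], [-1.13, 4.28], [0.06, 2.93], [-2.69, 2.69]. Speed limits (rad/s): [2.22, 2.22, 2.79, 3.14, 3.14, 3.14].

INTERFACE

Orientations are given as [roll, pitch, yaw] about the fixed x, y, z axes, in that order (R = Rz(yaw) Ry(pitch) Rx(roll)).
In Python, from cell import * gives the robot as it stands.
- The arm moves only by the tool play_rows, never from a script. Its argument "moves" is a list of rows, each a list of 7 numbers: the shift along the tool's x, y, z in m, then the turn, a rotation vector about the tool's x, y, z in rad, then the opening in per cent of the stroke, from 0 (shut) to 100 (fully open). In form: [[tx, ty, tz, ax, ay, az, claw], ...]. A call has 1 to 8 rows; each row shifts and turns the pose as measured when the row begins, along the tool's axes as they then stand; what a row does not reach is not made up. A row lasts 1/10 s, in which the tool goes at most 50 mm and 8.59 degrees, less where a joint would pass 70% of its speed; a pose out of reach is approached as far as the arm can. A call is refused whole if a number of a shift passes 0.05 or a number of a turn 0.15, either way. A call with a gripper value outside its range is refused whole. The fingers move at their own pace and stop on an object; the grip force is fixed at half the most. Time passes only in rows, so rows that do not move let the fingers close. It gives the time, the measured TCP pose, the force and the opening at its end, in the units of the state.
- state(): the state, without advancing time (a new reading comes with each control period).
- read_camera(name): name is "side" or "top" or "wrist"; returns a dict with "img" (400x640x3 uint8, red, green, blue), "fx", "fy", "cx", "cy" (pixels), "R" (3x3) and "t" (3): a world point X has camera coordinates R X + t. Camera axes: x right, y down, z forward; pixel columns grow to the right and rows downward; lengths in mm; the calibration is good to about 2 mm. A picture is of the moment at which its call begins. There is no depth.
- job_done(): hands the job in, once; it reports no verdict.
The state is a dict: "t": time; "joints": joint angles; "qvel": joint speeds; "tau": joint torques, N m; "eef_pos": TCP position; "tcp_rot": TCP orientation; "ft_force": force on the tool from outside, world axes, zero at the start; "moment": the same for the moment, N m; "opening": opening from 0.0 (shut) to 1.0 (fully open).
Only numpy, scipy, OpenCV 4.12 (cv2) and the standard library are available. Lean on these libraries where they do the work, as an engineer would, in place of code of your own. Each camera call takes 0.05 s, during which the arm holds its last target.

## Working session

There is one attempt and no reset: what is moved stays moved. The work goes in short steps, Python scripts to look and compute and a tool call to move; the robot and the scene stay as the last step left them, time stands still between calls to the robot, and variables do not carry over. Pictures are saved under pics/ and viewed, and the job is handed in when it is done.

Besides the shell and the picture viewer there is one more tool, called after "Emit:" as a command line: name --pt "numbers of a row" for each row, then --argument value for the rest. play_rows: Moves the arm, as the interface text tells. Its arguments: {"type":"object","properties":{"moves":{"type":"array"}},"required":["moves"]}

```bash
mkdir -p pics; ls; python3 - <<'E'
from cell import *
import cv2
print(state())
for n in ("side","top","wrist"):
    c=read_camera(n); cv2.imwrite(f"pics/{n}0.png",c["img"][:,:,::-1])
    print(n,c["fx"],c["fy"],c["cx"],c["cy"],c["R"],c["t"])
E
```

```text
pics
{'t': 0.0, 'joints': array([-1.36158266e+00,  4.91566640e-01,  1.55945678e+00,  1.36140647e-05,
        1.09169452e+00, -1.05592992e-01]), 'qvel': array([-0.00158886, -0.0001195 ,  0.00066288,  0.00026573, -0.00036601,
       -0.00109489]), 'tau': array([ 3.22863096e-03, -6.12633848e+01, -2.58184594e+01,  6.93239481e-02,
        4.81184351e-02, -7.11094117e-05]), 'eef_pos': array([ 193.50109169, -594.04946757,  228.05481785]), 'tcp_rot': array([-3.14047491e+00, -1.30608454e-04,  3.14800301e-01]), 'ft_force': array([-0.46671913, -0.79079546, -0.26937984]), 'moment': array([ 0.04941351, -0.00879431,  0.00750287]), 'opening': 1.0013184643310207}
side 381.2900315782242 381.2900315782242 311.7522347521435 203.96667137831182 [[-0.9627551  -0.27019159 -0.00995587]
 [-0.19009286  0.70261155 -0.68571256]
 [ 0.19226888 -0.65828072 -0.72780435]] [ 476.29115147    7.73779721 1093.26484715]
top 408.1050599560298 408.1050599560298 317.9683385390342 202.94126939955268 [[ 0.01651676 -0.99981093 -0.01026145]
 [-0.98833841 -0.01477177 -0.15155518]
 [ 0.15137495  0.01264498 -0.98839553]] [ 167.6581431   449.28930494 1027.44363317]
wrist 275.40660232978405 275.40660232978405 320.6800079711228 200.89970077019458 [[ 0.30913317 -0.95101689 -0.00188676]
 [-0.91192752 -0.29698875  0.28317112]
 [-0.26986086 -0.085817   -0.95906755]] [-623.60027803  -32.9780195   392.20930024]
```

View pics/top0.png

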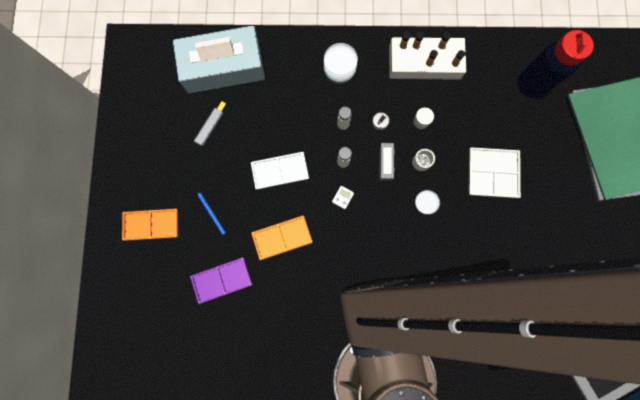

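View pics/side0.png

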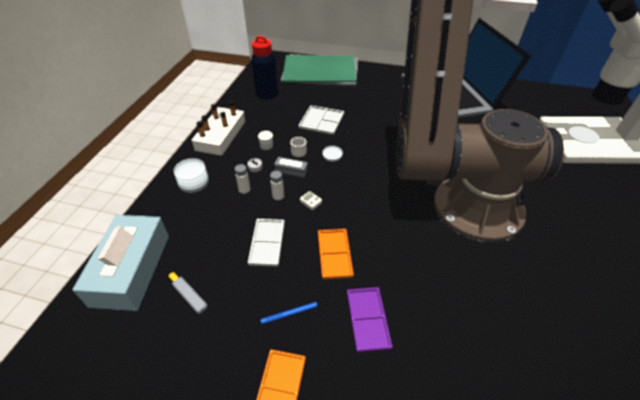

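View pics/wrist0.png

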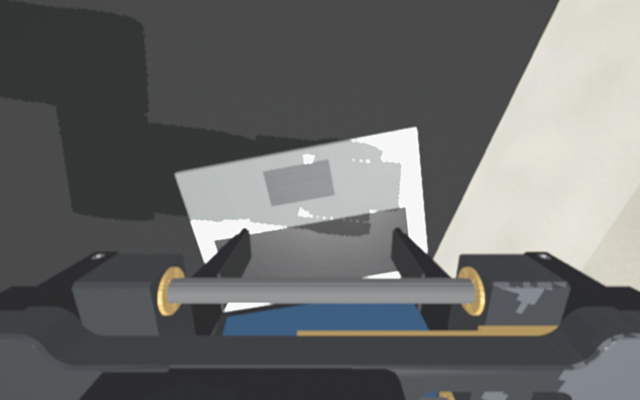

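The top view shows the stock at x 330–440, y 105–215. The aluminium two-bay tray is at about (280,170), the three-bay tray at about (495,172), and the orange and purple look-alikes at (150,224), (281,237) and (221,280). I'll enlarge these areas to confirm.

```bash
python3 - <<'E'
import cv2
a=cv2.imread("pics/top0.png")
cv2.imwrite("pics/c1.png",cv2.resize(a[95:225,325:445],None,fx=4.6,fy=4.6,interpolation=cv2.INTER_CUBIC))
t=[cv2.resize(a[140:200,x:x+70],None,fx=5.5,fy=5.5,interpolation=cv2.INTER_CUBIC) for x in (245,460)]
cv2.imwrite("pics/c2.png",cv2.hconcat(t))
s=cv2.imread("pics/side0.png")
cv2.imwrite("pics/c3.png",cv2.resize(s[90:280,170:370],None,fx=3.1,fy=3.1,interpolation=cv2.INTER_CUBIC))
E
```

```text
(no output)
```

View pics/c1.png

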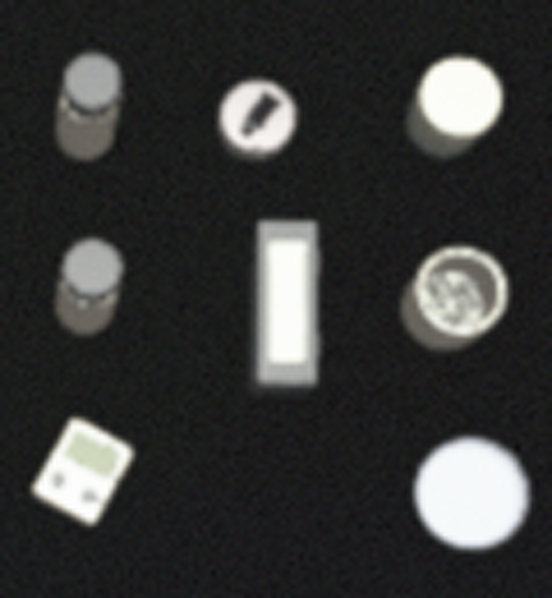

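View pics/c2.png

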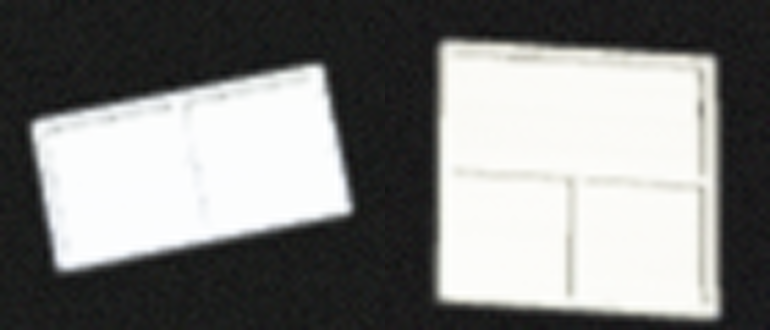

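View pics/c3.png

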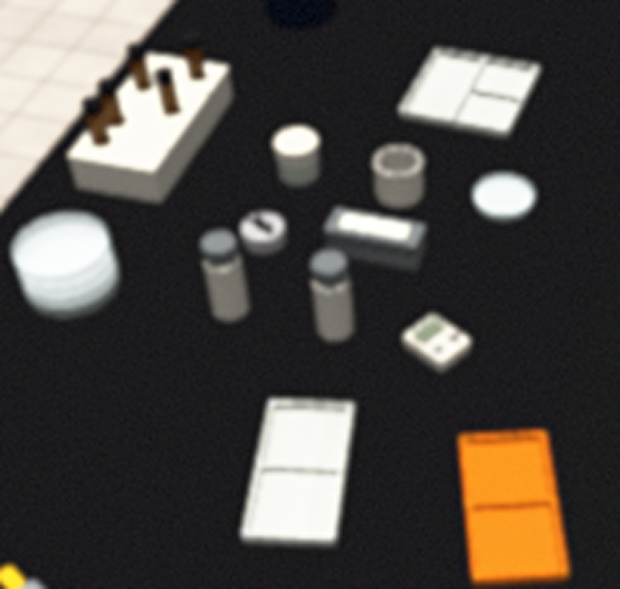

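The stock is confirmed:

| Item | Crop position (c1) |
|---|---|
| Bottles | (92,81) and (92,267) |
| Jar | (460,97) |
| Sieve | (461,291) |
| Case | (287,303) |
| Counter | (258,118) |
| Timer | (83,470) |
| Dish | (472,493) |

The aluminium two-bay tray (white, not orange or purple) fits the description. The three-bay tray's long bay is on the far side.

```bash
cat > h.py <<'E'
import numpy as np, cv2
from cell import *
def ray(c,u,v,z):
    R=np.array(c["R"]);t=np.array(c["t"]);o=-R.T@t
    d=R.T@np.array([(u-c["cx"])/c["fx"],(v-c["cy"])/c["fy"],1.])
    return (o+d*(z-o[2])/d[2])[:2]
def proj(c,X):
    p=np.array(c["R"])@np.array(X,float)+np.array(c["t"]); return np.array([c["fx"]*p[0]/p[2]+c["cx"],c["fy"]*p[1]/p[2]+c["cy"]])
E
python3 - <<'E'
from h import *
np.set_printoptions(precision=1,suppress=True)
c=read_camera("top");s=read_camera("side")
f=lambda p,o,k:((p[0]+.5)/k-.5+o[0],(p[1]+.5)/k-.5+o[1])
for n,p,z in [("bA",(92,81),86),("bB",(92,267),86),("jar",(460,97),45),("sieve",(461,291),42),("counter",(258,117),20),("dish",(472,493),14),("timer",(83,470),16),("case",(287,303),34),("c1",(257,222),34),("c2",(317,222),34),("c3",(317,385),34),("c4",(257,385),34)]:
    w=ray(c,*f(p,(325,95),4.6),z); print(n,w,"side px in c3",(proj(s,[*w,z])-[170,90])*3.1)
for n,o,ps in [("two",(245,140),[(30,121),(323,63),(353,212),(60,272)]),("three",(460,140),[(53,40),(332,57),(335,318),(51,302)])]:
    w=np.array([ray(c,*f(p,o,5.5),10) for p in ps]); e=np.roll(w,-1,0)-w
    print(n,w,w.mean(0),np.hypot(*e.T),np.degrees(np.arctan2(e[:,1],e[:,0])),(proj(s,[*w.mean(0),10])-[170,90])*3.1)
E
```

```text
bA [675.  109.7] side px in c3 [217.8 242. ]
bB [568.2 109. ] side px in c3 [327.7 261.8]
jar [ 684.  -105.1] side px in c3 [294.8 140.6]
sieve [ 569.4 -103.8] side px in c3 [397.3 160.6]
counter [679.7   8. ] side px in c3 [262.3 226.1]
dish [ 457.3 -114.4] side px in c3 [502.8 192.8]
timer [467.  109.7] side px in c3 [436.  337.2]
case [563.1  -5.9] side px in c3 [374.8 226.4]
c1 [611.  11.] side px in c3 [323.8 228.9]
c2 [611.5 -23.7] side px in c3 [334.8 207.3]
c3 [515.2 -22.6] side px in c3 [425.5 224. ]
c4 [514.7  11.6] side px in c3 [416.3 246. ]
two [[561.2 361.1]
 [592.6 217.2]
 [517.6 200.9]
 [485.7 343.3]] [539.3 280.6] [147.3  76.8 146.   77.6] [ -77.7 -167.7  102.6   13.3] [299.7 465.7]
three [[ 610.4 -232.7]
 [ 603.6 -369.1]
 [ 473.4 -363. ]
 [ 479.2 -226.6]] [ 541.7 -297.8] [136.5 130.4 136.5 131.4] [-92.9 177.3  87.5  -2.7] [469.4  87.8]
```

The top-view positions agree with the side view to within a few pixels, and the sizes match too: case 96×34, trays about 1 px oversize. I'll write a helper that works out rows in tool axes.

```bash
cat >> h.py <<'E'
from scipy.spatial.transform import Rotation as Ro
def plan(x,y,z,yaw,claw,step=48,n0=1,start=None):
    """print rows (tool axes) from the current pose to the target, tool down"""
    s=state(); p=np.array(s["eef_pos"]); R=Ro.from_euler("xyz",s["tcp_rot"])
    T=np.array([x,y,z]); RT=Ro.from_euler("xyz",[np.pi,0,yaw])
    print("at",p.round(1),np.round(s["tcp_rot"],3),"open",round(s["opening"],2),"F",np.round(s["ft_force"],1),"t",round(s["t"],2))
    rv=(R.inv()*RT).as_rotvec(); n=max(n0,int(np.ceil(np.linalg.norm(T-p)/step)),int(np.ceil(np.abs(rv).max()/.145)))
    d=(T-p)/n; rows=[]
    for i in range(n):
        rows.append(np.r_[(R.inv().apply(d)/1000).round(3),(rv/n).round(3),claw]); R=R*Ro.from_rotvec(rv/n)
    for i in range(0,n,8): print("["+",".join("["+",".join(f"{v:g}" for v in r)+"]" for r in rows[i:i+8])+"]")
E
python3 -c "
from h import *
plan(563,-6,190,0,100)"
```

```text
at [ 193.5 -594.2  228.4] [-3.141 -0.     0.315] open 1.0 F [ 0.2 -0.2 -0.2] t 0.25
[[0.036,-0.03,0.003,-0,0,0.021,100],[0.035,-0.03,0.003,-0,0,0.021,100],[0.034,-0.031,0.003,-0,0,0.021,100],[0.034,-0.032,0.003,-0,0,0.021,100],[0.033,-0.033,0.003,-0,0,0.021,100],[0.032,-0.033,0.003,-0,0,0.021,100],[0.032,-0.034,0.003,-0,0,0.021,100],[0.031,-0.035,0.003,-0,0,0.021,100]]
[[0.03,-0.035,0.003,-0,0,0.021,100],[0.029,-0.036,0.003,-0,0,0.021,100],[0.029,-0.036,0.003,-0,0,0.021,100],[0.028,-0.037,0.003,-0,0,0.021,100],[0.027,-0.038,0.003,-0,0,0.021,100],[0.026,-0.038,0.003,-0,0,0.021,100],[0.025,-0.039,0.003,-0,0,0.021,100]]
```

Emit:
play_rows --pt "0.036 -0.03 0.003 0 0 0.021 100" --pt "0.035 -0.03 0.003 0 0 0.021 100" --pt "0.034 -0.031 0.003 0 0 0.021 100" --pt "0.034 -0.032 0.003 0 0 0.021 100" --pt "0.033 -0.033 0.003 0 0 0.021 100" --pt "0.032 -0.033 0.003 0 0 0.021 100" --pt "0.032 -0.034 0.003 0 0 0.021 100" --pt "0.031 -0.035 0.003 0 0 0.021 100"

```text
t: 1.05
eef_pos: [395.9, -273.5, 202.6]
tcp_rot: [3.14, -0.0, 0.132]
ft_force: [0.5, -1.1, 0.5]
opening: 1.002
```

Emit:
play_rows --pt "0.028 -0.036 0.003 0 0 0.021 100" --pt "0.027 -0.036 0.003 0 0 0.021 100" --pt "0.027 -0.036 0.003 0 0 0.021 100" --pt "0.026 -0.037 0.003 0 0 0.021 100" --pt "0.025 -0.038 0.003 0 0 0.021 100" --pt "0.024 -0.038 0.003 0 0 0.021 100" --pt "0.02 -0.03 0.003 0 0 0.005 100" --pt "0 0 0 0 0 0 100"

```text
t: 1.85
eef_pos: [562.5, 5.7, 180.7]
tcp_rot: [3.14, -0.003, -0.001]
ft_force: [-0.9, 0.2, -1.0]
opening: 1.001
```

```bash
python3 -c "
from h import *
plan(563,-6,190,0,100)
c=read_camera('wrist');cv2.imwrite('pics/w1.png',c['img'][:,:,::-1])
for X in [(611,11,34),(611,-23,34),(515,-23,34),(515,11,34)]: print(proj(c,X).round())
c=read_camera('top');cv2.imwrite('pics/t1.png',c['img'][:,:,::-1])
"
```

```text
at [562.5   5.7 180.7] [ 3.14e+00 -3.00e-03 -1.00e-03] open 1.0 F [-0.9  0.2 -1. ] t 1.85
[[0.001,0.012,-0.009,0.002,-0.003,-0.001,100]]
[316. 149.]
[347. 149.]
[345. 231.]
[317. 231.]
```

View pics/w1.png

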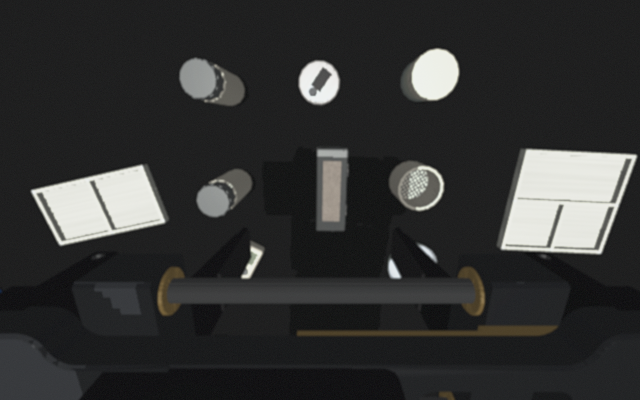

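The wrist view shows the case at px 317–347 × 149–231, exactly where my projection put it. I'll cross-check the tray poses from this image too, then descend.

```bash
python3 -c "
from h import *
np.set_printoptions(precision=1,suppress=True)
c=read_camera('wrist')
for n,ps in [('two',[(32,190),(147,165),(167,221),(60,244)]),('three',[(521,150),(636,153),(605,254),(499,248)])]:
    w=np.array([ray(c,*p,10) for p in ps]);e=np.roll(w,-1,0)-w
    print(n,w.mean(0),np.hypot(*e.T),np.degrees(np.arctan2(e[:,1],e[:,0])))
for n,p,z in [('bA',(198,78),86),('bB',(213,199),86),('jar',(436,75),45),('sieve',(420,188),42)]: print(n,ray(c,*p,z))
plan(563,-6,60,0,100)
plan(563,-6,25,0,100)
"
```

```text
two [538.  276.3] [149.   72.2 146.9  73.6] [ -78.3 -170.1  102.2   11.6]
three [ 538.5 -300.2] [136.7 131.7 141.4 126.5] [ -91.7 -179.5   86.3   -1.5]
bA [673.8 106.2]
bB [568.1 105.5]
jar [ 681.4 -109.5]
sieve [ 567.3 -106.2]
at [560.6   2.3 181.1] [ 3.1 -0.  -0. ] open 1.0 F [-0.8  0.3  0.2] t 2.0
[[0.001,0.003,0.04,0.001,-0.001,-0.001,100],[0.001,0.003,0.04,0.001,-0.001,-0.001,100],[0.001,0.003,0.04,0.001,-0.001,-0.001,100]]
at [560.6   2.3 181.1] [ 3.1 -0.  -0. ] open 1.0 F [-0.8  0.3  0.2] t 2.0
[[0.001,0.002,0.039,0.001,-0.001,-0.001,100],[0.001,0.002,0.039,0.001,-0.001,-0.001,100],[0.001,0.002,0.039,0.001,-0.001,-0.001,100],[0.001,0.002,0.039,0.001,-0.001,-0.001,100]]
```

Emit:
play_rows --pt "0.001 0.005 0.045 0 0 0 100" --pt "0.001 0.003 0.045 0 0 0 100" --pt "0 0.001 0.035 0 0 0 100" --pt "0 0 0.015 0 0 0 100" --pt "0 0 0.008 0 0 0 100" --pt "0 0 0 0 0 0 100"

```text
t: 2.6
eef_pos: [562.1, -15.2, 31.5]
tcp_rot: [3.138, -0.008, -0.013]
ft_force: [0.1, 0.0, 0.6]
opening: 1.0
```

Emit:
play_rows --pt "0 -0.006 0.004 0 0 -0.01 100" --pt "0 0 0.002 0 0 0 100" --pt "0 0 0 0 0 0 100"

```text
t: 2.9
eef_pos: [563.2, -9.8, 27.7]
tcp_rot: [3.137, -0.011, -0.003]
ft_force: [0.6, -0.5, -0.5]
opening: 0.999
```

Emit:
play_rows --pt "0 -0.003 0.003 0.004 -0.01 0 100" --pt "0 0 0 0 0 0 60" --pt "0 0 0 0 0 0 30" --pt "0 0 0 0 0 0 0" --pt "0 0 0 0 0 0 0" --pt "0 0 0 0 0 0 0" --pt "0 0 0 0 0 0 0"

```text
t: 3.6
eef_pos: [564.0, -6.2, 26.0]
tcp_rot: [3.142, -0.003, -0.002]
ft_force: [0.0, -0.1, 0.0]
opening: 0.552
```

Emit:
play_rows --pt "0 0 0 0 0 0 0" --pt "0 0 0 0 0 0 0" --pt "0 0 0 0 0 0 0" --pt "0 0 0 0 0 0 0" --pt "0 0 0 0 0 0 0"

```text
t: 4.1
eef_pos: [564.0, -6.3, 26.0]
tcp_rot: [3.142, -0.003, -0.002]
ft_force: [-0.1, 1.2, 0.3]
opening: 0.354
```

Emit:
play_rows --pt "0 0 -0.02 0 0 0 0" --pt "0 0 -0.04 0 0 0 0" --pt "0 0 -0.04 0 0 0 0"

```text
t: 4.4
eef_pos: [561.2, -6.1, 123.5]
tcp_rot: [-3.14, 0.008, -0.003]
ft_force: [-0.3, 0.1, -0.6]
opening: 0.352
```

```bash
python3 -c "
from h import *
plan(572,-300,120,1.54,0)
c=read_camera('side');cv2.imwrite('pics/s2.png',cv2.resize(c['img'][90:240,170:420,::-1],None,fx=3,fy=3))
"
```

```text
at [561.2  -6.1 123.5] [-3.14e+00  8.00e-03 -3.00e-03] open 0.35 F [-0.3  0.1 -0.6] t 4.4
[[0.001,0.027,0,-0.001,0,-0.14,0],[-0.003,0.027,0,-0.001,0,-0.14,0],[-0.006,0.026,0,-0.001,0,-0.14,0],[-0.01,0.025,0,-0.001,0,-0.14,0],[-0.013,0.023,0,-0.001,0,-0.14,0],[-0.016,0.021,0,-0.001,0,-0.14,0],[-0.019,0.019,0,-0.001,0,-0.14,0],[-0.022,0.016,0,-0.001,0,-0.14,0]]
[[-0.024,0.013,0,-0.001,0,-0.14,0],[-0.025,0.009,0,-0.001,0,-0.14,0],[-0.026,0.006,0,-0.001,0,-0.14,0]]
```

View pics/s2.png

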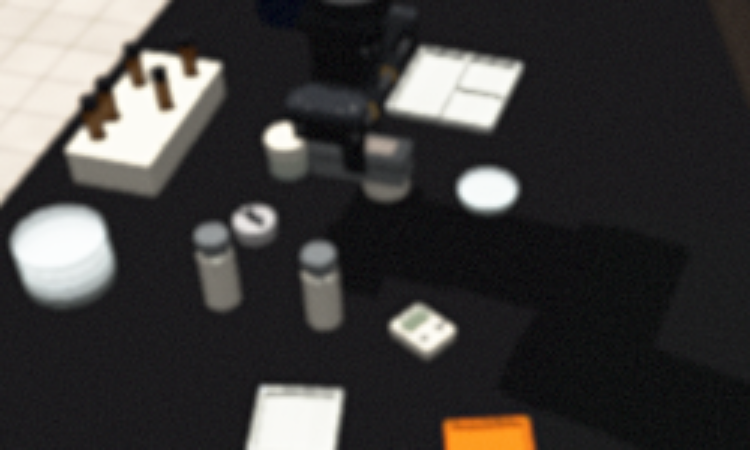

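The case is lifted cleanly, at about (355,160) in the crop.

Emit:
play_rows --pt "0.001 0.027 0 0 0 -0.14 0" --pt "-0.003 0.027 0 0 0 -0.14 0" --pt "-0.006 0.026 0 0 0 -0.14 0" --pt "-0.01 0.025 0 0 0 -0.14 0" --pt "-0.013 0.023 0 0 0 -0.14 0" --pt "-0.016 0.021 0 0 0 -0.14 0" --pt "-0.019 0.019 0 0 0 -0.14 0" --pt "-0.022 0.016 0 0 0 -0.14 0"

```text
t: 5.25
eef_pos: [576.6, -225.3, 132.1]
tcp_rot: [3.136, -0.002, 1.164]
ft_force: [-0.2, 0.6, -1.5]
opening: 0.358
```

Emit:
play_rows --pt "-0.024 0.013 0 0 0 -0.14 0" --pt "-0.025 0.009 0 0 0 -0.14 0" --pt "-0.024 0.005 0 0 0 -0.12 0" --pt "0 0 0 0 0 0 0" --pt "0 0 0 0 0 0 0"

```text
t: 5.75
eef_pos: [582.4, -309.5, 130.0]
tcp_rot: [3.137, -0.0, 1.58]
ft_force: [0.3, -0.3, -0.9]
opening: 0.359
```

```bash
python3 -c "
from h import *
plan(572,-300,60,1.54,0)
c=read_camera('top');cv2.imwrite('pics/t2.png',cv2.resize(c['img'][100:240,400:560,::-1],None,fx=4,fy=4,interpolation=2))
"
```

```text
at [ 582.4 -309.5  130. ] [ 3.137 -0.     1.58 ] open 0.36 F [ 0.3 -0.3 -0.9] t 5.75
[[0.005,-0.005,0.035,0.002,-0,0.02,0],[0.005,-0.005,0.035,0.002,-0,0.02,0]]
```

View pics/t2.png

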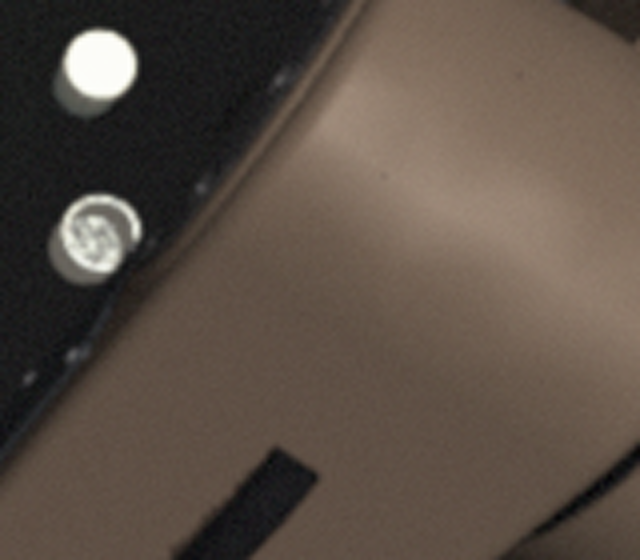

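The arm hides the tray from the top camera, so I'll descend partway and check with the wrist and side cameras.

Emit:
play_rows --pt "0.005 -0.006 0.03 0 0 0.03 0" --pt "0.003 -0.003 0.03 0 0 0.01 0" --pt "0 0 0.01 0 0 0 0" --pt "0 0 0 0 0 0 0" --pt "0 0 0 0 0 0 0"

```text
t: 6.3
eef_pos: [575.0, -297.5, 60.2]
tcp_rot: [3.135, 0.001, 1.536]
ft_force: [-0.8, 0.2, -0.8]
opening: 0.358
```

```bash
python3 -c "
from h import *
plan(572,-300,28,1.54,0)
c=read_camera('wrist');cv2.imwrite('pics/w2.png',c['img'][:,:,::-1])
c=read_camera('side');cv2.imwrite('pics/s2b.png',cv2.resize(c['img'][70:170,240:390,::-1],None,fx=5,fy=5,interpolation=2))
"
```

```text
at [ 575.  -297.5   60.2] [3.135e+00 1.000e-03 1.536e+00] open 0.36 F [-0.8  0.2 -0.8] t 6.3
[[-0.003,-0.003,0.032,0.007,0.001,-0.004,0]]
```

View pics/w2.png

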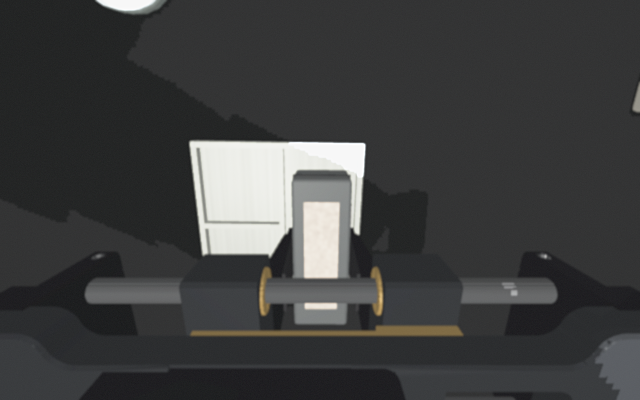

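View pics/s2b.png

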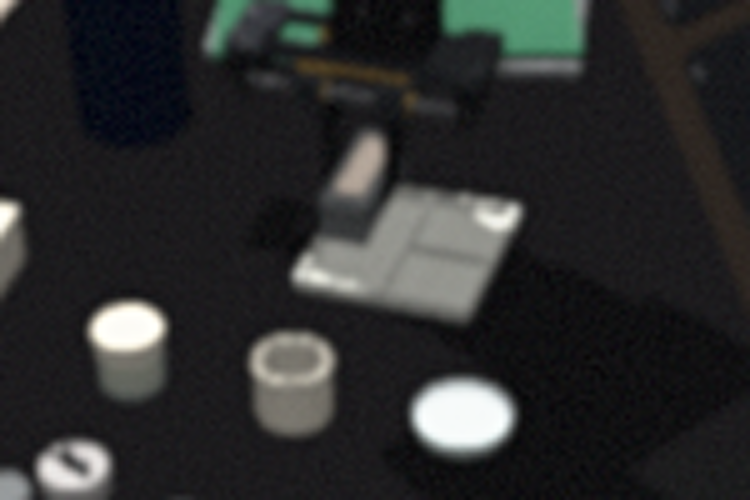

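```bash
python3 -c "
from h import *
c=read_camera('wrist')
for p in [(190,141),(365,143),(284,146),(206,223),(279,223)]: print(p,ray(c,*p,10).round(1))
P=np.array
for yaw in [0]:
  ctr=P([540.3,-299.]);a=np.radians(178);ex=P([np.cos(a),np.sin(a)]);ey=P([-ex[1],ex[0]])
  for q in [(64,-66),(-64,-66),(-2,-64)]: print(q,(ctr+q[0]*ex+q[1]*ey).round(1))
"
```

```text
(190, 141) [ 480.9 -229.2]
(365, 143) [ 609.3 -235.2]
(284, 146) [ 549.4 -235.3]
(206, 223) [ 482.8 -293.5]
(279, 223) [ 541.  -295.7]
(64, -66) [ 478.6 -230.8]
(-64, -66) [ 606.6 -235.3]
(-2, -64) [ 544.5 -235.1]
```

The measured tray puts the long bay at about (574,-300). I'm at (575,-297.5), so I can lower straight down.

Emit:
play_rows --pt "-0.001 0 0.018 0.005 0 -0.01 0" --pt "0 0 0.008 0 0 0 0" --pt "0 0 0.003 0 0 0 0" --pt "0 0 0 0 0 0 0" --pt "0 0 0 0 0 0 0"

```text
t: 6.95
eef_pos: [575.7, -299.7, 30.2]
tcp_rot: [3.138, 0.002, 1.546]
ft_force: [0.5, -0.8, -1.0]
opening: 0.355
```

Emit:
play_rows --pt "0 0 0.001 0 0 0 0" --pt "0 0 0 0 0 0 0" --pt "0 0 0 0 0 0 48" --pt "0 0 0 0 0 0 48" --pt "0 0 0 0 0 0 48"

```text
t: 7.45
eef_pos: [576.2, -300.0, 30.2]
tcp_rot: [3.136, 0.003, 1.546]
ft_force: [0.1, 0.4, -1.1]
opening: 0.473
```

Emit:
play_rows --pt "0 0 -0.02 0 0 0 48" --pt "0 0 -0.03 0 0 0 48" --pt "0 0 -0.03 0 0 0 100" --pt "0 0 -0.02 0 0 0 100"

```text
t: 7.85
eef_pos: [574.5, -299.0, 130.4]
tcp_rot: [3.141, 0.0, 1.546]
ft_force: [0.7, 0.1, -0.6]
opening: 0.597
```

```bash
python3 -c "
from h import *
plan(683,-107,110,0.79,100,step=40)
c=read_camera('side');cv2.imwrite('pics/s3.png',cv2.resize(c['img'][70:170,240:390,::-1],None,fx=5,fy=5,interpolation=2))
c=read_camera('wrist');cv2.imwrite('pics/w3.png',c['img'][:,:,::-1])
"
```

```text
at [ 574.5 -299.   130.4] [3.141 0.    1.546] open 0.6 F [ 0.7  0.1 -0.6] t 7.85
[[0.032,0.017,0.003,0,0,0.126,100],[0.034,0.013,0.003,0,0,0.126,100],[0.036,0.009,0.003,0,0,0.126,100],[0.037,0.004,0.003,0,0,0.126,100],[0.037,-0.001,0.003,0,0,0.126,100],[0.036,-0.005,0.003,0,0,0.126,100]]
```

View pics/s3.png

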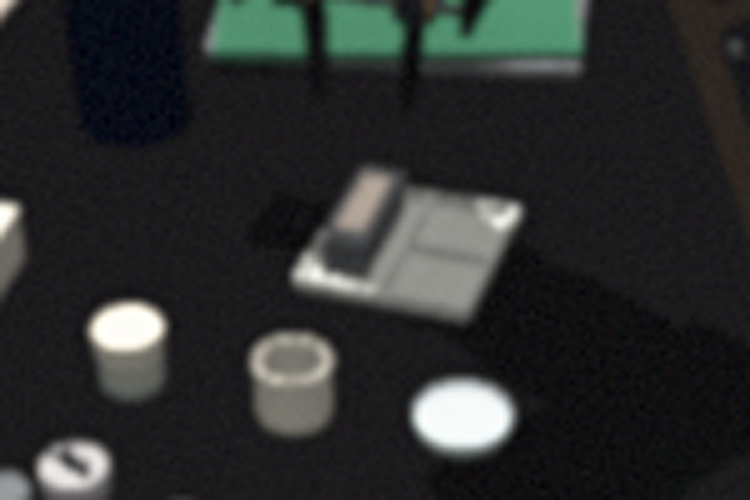

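View pics/w3.png

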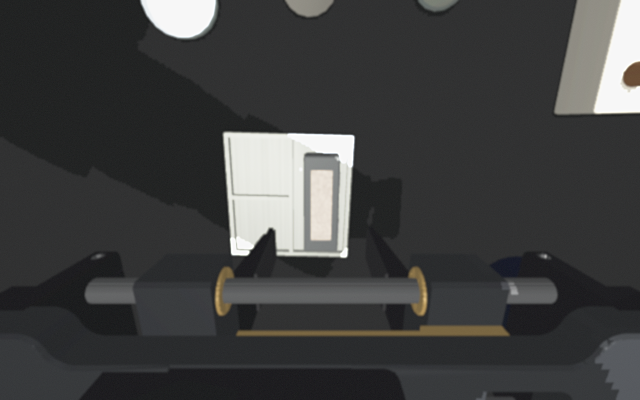

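The case is in the long bay with clearance on all sides: wrist px 303–340 inside a bay of about 293–350. On to the jar.

Emit:
play_rows --pt "0.032 0.017 0.003 0 0 0.126 100" --pt "0.034 0.013 0.003 0 0 0.126 100" --pt "0.036 0.009 0.003 0 0 0.126 100" --pt "0.035 0.004 0.003 0 0 0.126 100" --pt "0.035 -0.001 0.003 0 0 0.126 100" --pt "0.02 -0.004 0.003 0 0 0.06 100" --pt "0 0 0 0 0 0 100"

```text
t: 8.65
eef_pos: [675.7, -119.2, 107.0]
tcp_rot: [3.142, 0.002, 0.826]
ft_force: [-0.9, -0.7, -0.2]
opening: 1.0
```

```bash
python3 -c "
from h import *
plan(683,-107,60,0.79,100,step=40)
c=read_camera('wrist');cv2.imwrite('pics/w4.png',c['img'][:,:,::-1]); print(proj(c,(683,-107,45)))
"
```

```text
at [ 675.7 -119.2  107. ] [3.142e+00 2.000e-03 8.260e-01] open 1.0 F [-0.9 -0.7 -0.2] t 8.65
[[0.007,-0.001,0.024,0,0.001,0.018,100],[0.007,-0.002,0.024,0,0.001,0.018,100]]
[318.6498618  202.17118544]
```

View pics/w4.png

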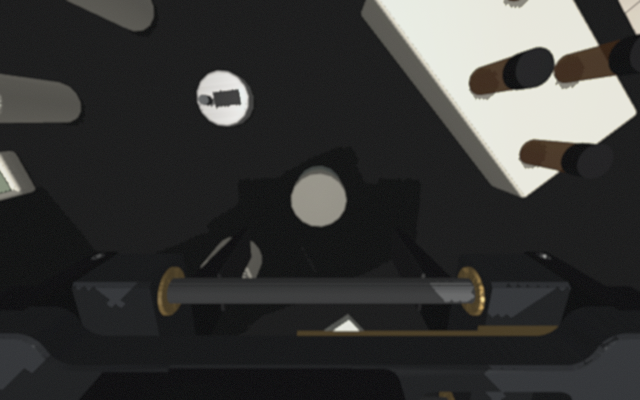

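The jar lid is at (319,197), predicted (319,202). The vial rack is close on the right side, so I'll turn the jaws to yaw 0 to keep the gripper body clear of it.

Emit:
play_rows --pt "0.004 0 0 0 0 0.14 100" --pt "0.004 0 0 0 0 0.14 100" --pt "0.002 0 0 0 0 0.14 100" --pt "0.002 0 0 0 0 0.14 100" --pt "0 0 0 0 0 0.14 100" --pt "0 0 0 0 0 0.1 100" --pt "0 0 0 0 0 0 100"

```text
t: 9.4
eef_pos: [680.5, -120.5, 103.7]
tcp_rot: [3.141, 0.006, 0.001]
ft_force: [0.6, -0.4, -0.6]
opening: 0.999
```

```bash
python3 -c "
from h import *
c=read_camera('wrist');cv2.imwrite('pics/w5.png',c['img'][:,:,::-1]); print(proj(c,(683,-107,45)))
plan(683,-107,30,0,100,step=40)
"
```

```text
[304.86696126 215.41081489]
at [ 680.5 -120.5  103.7] [3.141 0.007 0.004] open 1.0 F [-0.1  0.   0.6] t 9.45
[[0.002,-0.007,0.037,0.001,0.003,0.002,100],[0.001,-0.007,0.037,0.001,0.003,0.002,100]]
```

View pics/w5.png

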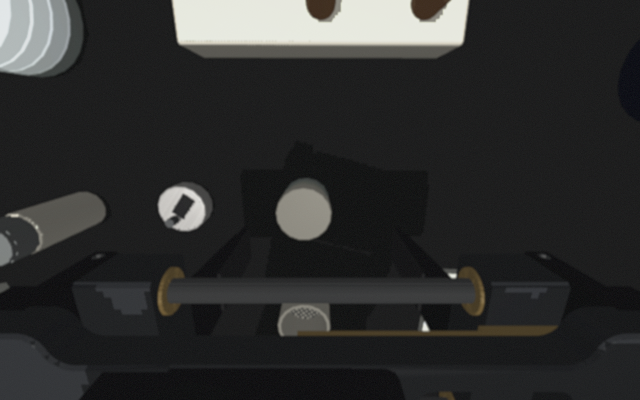

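Emit:
play_rows --pt "0.002 -0.007 0.025 0 0 0 100" --pt "0.001 -0.004 0.025 0 0 0 100" --pt "0 -0.002 0.012 0 0 0 70" --pt "0 0 0.006 0 0 0 60" --pt "0 0 0.003 0 0 0 60" --pt "0 0 0 0 0 0 60"

```text
t: 10.05
eef_pos: [682.7, -110.9, 31.7]
tcp_rot: [3.14, 0.004, 0.018]
ft_force: [-0.0, -0.6, -0.1]
opening: 0.717
```

Emit:
play_rows --pt "0 -0.003 0.002 0 0 0.015 70" --pt "0 0 0 0 0 0 70" --pt "0 0 0 0 0 0 0" --pt "0 0 0 0 0 0 0" --pt "0 0 0 0 0 0 0" --pt "0 0 0 0 0 0 0" --pt "0 0 0 0 0 0 0"

```text
t: 10.75
eef_pos: [683.8, -108.1, 32.5]
tcp_rot: [3.139, 0.0, 0.003]
ft_force: [1.0, -0.2, -0.7]
opening: 0.476
```

Emit:
play_rows --pt "0 0 0 0 0 0 0" --pt "0 0 0 0 0 0 0" --pt "0 0 -0.02 0 0 0 0" --pt "0 0 -0.04 0 0 0 0" --pt "0 0 -0.04 0 0 0 0"

```text
t: 11.25
eef_pos: [681.2, -107.4, 128.5]
tcp_rot: [3.142, 0.012, 0.003]
ft_force: [-0.3, 0.5, -0.4]
opening: 0.48
```

```bash
python3 -c "
from h import *
plan(514,-265,130,0.75,0,step=40)
"
```

```text
at [ 681.2 -107.4  128.5] [3.142e+00 1.200e-02 3.000e-03] open 0.48 F [-0.3  0.5 -0.4] t 11.25
[[-0.028,0.026,0,-0.001,0.002,-0.125,0],[-0.031,0.023,0,-0.001,0.002,-0.125,0],[-0.034,0.019,0,-0.001,0.002,-0.125,0],[-0.036,0.014,-0,-0.001,0.002,-0.125,0],[-0.037,0.01,-0,-0.001,0.002,-0.125,0],[-0.038,0.005,-0,-0.001,0.002,-0.125,0]]
```

Emit:
play_rows --pt "-0.028 0.026 0 0 0 -0.125 0" --pt "-0.031 0.023 0 0 0 -0.125 0" --pt "-0.034 0.019 0 0 0 -0.125 0" --pt "-0.036 0.014 0 0 0 -0.125 0" --pt "-0.035 0.01 0 0 0 -0.125 0" --pt "-0.028 0.004 0 0 0 -0.09 0" --pt "0 0 0 0 0 0 0" --pt "0 0 0 0 0 0 0"

```text
t: 12.05
eef_pos: [521.2, -265.0, 136.9]
tcp_rot: [3.139, 0.003, 0.747]
ft_force: [0.6, 0.6, -1.1]
opening: 0.476
```

```bash
python3 -c "
from h import *
plan(514,-265,60,0.75,0,step=40)
c=read_camera('wrist');cv2.imwrite('pics/w6.png',c['img'][:,:,::-1])
ctr=np.array([542.,-298.7]);a=np.radians(177.4);ex=np.array([np.cos(a),np.sin(a)]);ey=np.array([-ex[1],ex[0]])
for q in [(64,-66),(-64,-66),(-64,66),(64,66)]: print(q,proj(c,[*(ctr+q[0]*ex+q[1]*ey),10]).round())
for q in [(-32,0),(30,-32),(30,32)]: print(q,(ctr+q[0]*ex+q[1]*ey).round(1))
"
```

```text
at [ 521.2 -265.   136.9] [3.139e+00 3.000e-03 7.470e-01] open 0.48 F [ 0.6  0.6 -1.1] t 12.05
[[-0.003,-0.003,0.038,0.002,0.001,-0.001,0],[-0.003,-0.003,0.038,0.002,0.001,-0.001,0]]
(64, -66) [272. 202.]
(-64, -66) [360. 114.]
(-64, 66) [443. 205.]
(64, 66) [355. 279.]
(-32, 0) [ 574.  -300.2]
(30, -32) [ 513.5 -265.4]
(30, 32) [ 510.6 -329.3]
```

View pics/w6.png

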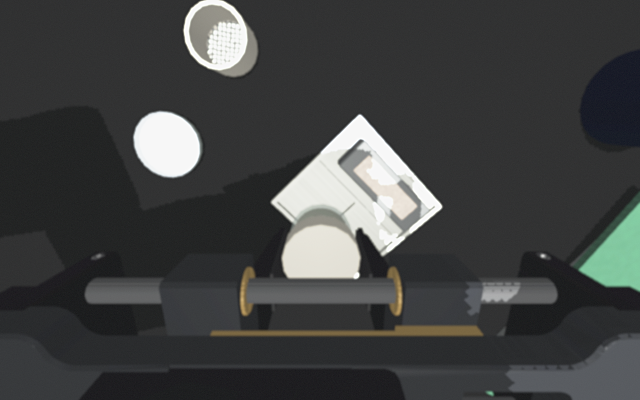

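The tray corners at (272,202), (360,115) and (442,207) match the model to within 1–2 px. Lowering the jar.

Emit:
play_rows --pt "-0.003 -0.003 0.035 0 0 0 0" --pt "-0.002 -0.001 0.035 0 0 0 0" --pt "0 0 0.012 0 0 0 0" --pt "0 0 0.006 0 0 0 0" --pt "0 0 0.003 0 0 0 0" --pt "0 0 0 0 0 0 0"

```text
t: 12.7
eef_pos: [520.2, -263.2, 45.4]
tcp_rot: [3.133, 0.001, 0.748]
ft_force: [-0.2, -0.2, 0.3]
opening: 0.474
```

Emit:
play_rows --pt "-0.006 -0.003 0 0.008 0 0 0" --pt "0 0 0.004 0 0 0 0" --pt "0 0 0.003 0 0 0 0" --pt "0 0 0.002 0 0 0 0" --pt "0 0 0 0 0 0 0"

```text
t: 13.2
eef_pos: [514.4, -266.0, 38.6]
tcp_rot: [3.137, 0.0, 0.748]
ft_force: [-0.1, -0.2, -0.8]
opening: 0.475
```

Emit:
play_rows --pt "0 0 0.003 0.004 0 0 0" --pt "0 0 0 0 0 0 0" --pt "0 0 0 0 0 0 0"

```text
t: 13.5
eef_pos: [514.6, -266.1, 35.5]
tcp_rot: [3.141, -0.0, 0.748]
ft_force: [0.6, 0.1, -1.2]
opening: 0.482
```

Emit:
play_rows --pt "0 0 0 0 0 0 62" --pt "0 0 0 0 0 0 62" --pt "0 0 0 0 0 0 62" --pt "0 0 -0.02 0 0 0 62" --pt "0 0 -0.03 0 0 0 62" --pt "0 0 -0.03 0 0 0 62" --pt "0 0 -0.03 0 0 0 70"

```text
t: 14.2
eef_pos: [513.1, -265.1, 145.1]
tcp_rot: [-3.134, 0.002, 0.748]
ft_force: [-0.3, 0.6, -0.0]
opening: 0.659
```

```bash
python3 -c "
from h import *
plan(569,107,160,0.3,70,step=42)
c=read_camera('wrist');cv2.imwrite('pics/w7.png',c['img'][:,:,::-1])
"
```

```text
at [ 513.1 -265.1  145.1] [-3.134e+00  2.000e-03  7.480e-01] open 0.66 F [-0.3  0.6 -0. ] t 14.2
[[0.033,-0.026,-0.002,-0.001,0,0.05,70],[0.031,-0.028,-0.002,-0.001,0,0.05,70],[0.03,-0.029,-0.002,-0.001,0,0.05,70],[0.028,-0.031,-0.002,-0.001,0,0.05,70],[0.027,-0.032,-0.002,-0.001,0,0.05,70],[0.025,-0.033,-0.002,-0.001,0,0.05,70],[0.024,-0.035,-0.002,-0.001,0,0.05,70],[0.022,-0.036,-0.002,-0.001,0,0.05,70]]
[[0.02,-0.037,-0.002,-0.001,0,0.05,70]]
```

View pics/w7.png

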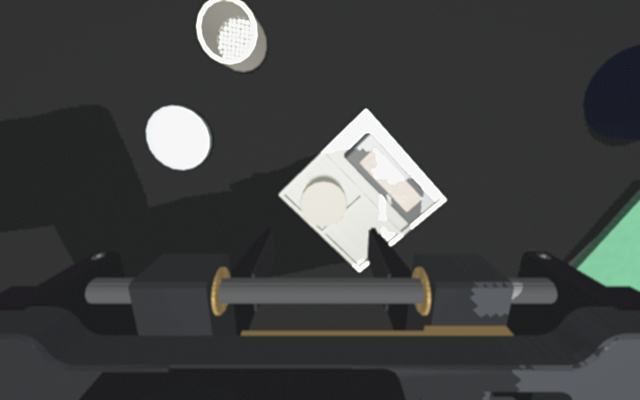

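The jar stands in its bay at px (322,202). Next is bottle_b, the nearer one at about (569,107).

Emit:
play_rows --pt "0.033 -0.026 -0.002 0 0 0.05 70" --pt "0.031 -0.028 -0.002 0 0 0.05 70" --pt "0.03 -0.029 -0.002 0 0 0.05 70" --pt "0.028 -0.031 -0.002 0 0 0.05 70" --pt "0.027 -0.032 -0.002 0 0 0.05 70" --pt "0.025 -0.033 -0.002 0 0 0.05 70" --pt "0.024 -0.035 0 0 0 0.05 70" --pt "0.02 -0.03 0 0 0 0.05 70"

```text
t: 15.05
eef_pos: [569.5, 65.6, 164.8]
tcp_rot: [3.137, -0.005, 0.325]
ft_force: [0.2, -1.1, -0.5]
opening: 0.7
```

Emit:
play_rows --pt "0.008 -0.012 0 0 0 0.02 70" --pt "0 0 0 0 0 0 70" --pt "0 0 0 0 0 0 70"

```text
t: 15.35
eef_pos: [573.3, 84.3, 164.4]
tcp_rot: [3.137, -0.006, 0.309]
ft_force: [-0.2, -0.2, 0.5]
opening: 0.7
```

```bash
python3 -c "
from h import *
c=read_camera('wrist');cv2.imwrite('pics/w8.png',c['img'][:,:,::-1]); print(proj(c,(568.2,107,86)),proj(c,(674.5,108,86)))
plan(568,107,110,0.3,70,step=42)
"
```

```text
[295.35363646 209.70228842] [331.52457793  87.97524185]
at [573.3  84.  164.5] [ 3.137 -0.006  0.308] open 0.7 F [1.2 0.5 1.1] t 15.4
[[0.001,-0.012,0.027,0.002,-0.003,0.004,70],[0.001,-0.012,0.027,0.002,-0.003,0.004,70]]
```

View pics/w8.png

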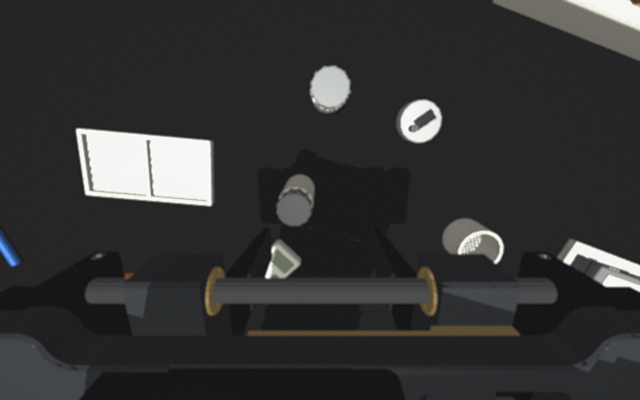

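The cap is at (296,207), predicted (295,210). I'll align above it and then descend.

Emit:
play_rows --pt "0.001 -0.012 0.02 0 0 0 70" --pt "0.001 -0.01 0.02 0 0 0 70" --pt "0 0 0 0 0 0 70" --pt "0 0 0 0 0 0 70"

```text
t: 15.8
eef_pos: [569.1, 101.0, 124.5]
tcp_rot: [3.136, -0.007, 0.305]
ft_force: [0.9, 0.2, -0.5]
opening: 0.697
```

```bash
python3 -c "
from h import *
plan(568,107,41,0.3,70,step=42)
c=read_camera('wrist');cv2.imwrite('pics/w9.png',c['img'][:,:,::-1]); print(proj(c,(568.2,107,86)),proj(c,(674.5,108,86)))
"
```

```text
at [569.1 101.  124.5] [ 3.136 -0.007  0.305] open 0.7 F [ 0.9  0.2 -0.5] t 15.8
[[0,-0.003,0.042,0.003,-0.004,0.002,70],[0,-0.003,0.042,0.003,-0.004,0.002,70]]
[313.54615165 227.39702602] [359.48364514  82.63763005]
```

View pics/w9.png

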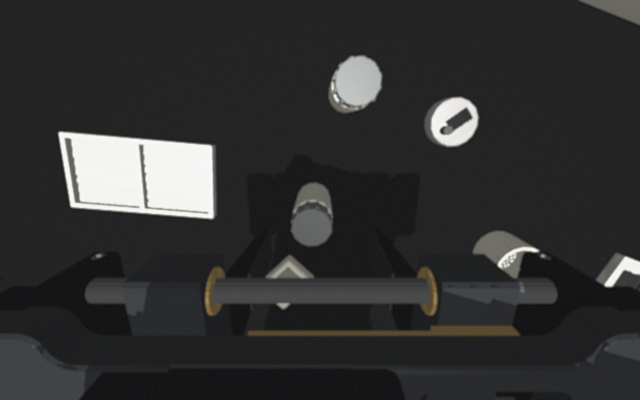

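Emit:
play_rows --pt "0 -0.003 0.03 0 0 0 70" --pt "0 -0.002 0.03 0 0 0 70" --pt "0 0 0.012 0 0 0 70" --pt "0 0 0.005 0 0 0 50" --pt "0 0 0 0 0 0 0" --pt "0 0 0 0 0 0 0" --pt "0 0 0 0 0 0 0" --pt "0 0 0 0 0 0 0"

```text
t: 16.65
eef_pos: [573.3, 102.0, 53.5]
tcp_rot: [3.133, -0.019, 0.301]
ft_force: [0.0, 0.1, -1.2]
opening: 0.354
```

Emit:
play_rows --pt "0 0 0 0 0 0 0" --pt "0 0 0 0 0 0 0"

```text
t: 16.85
eef_pos: [573.5, 102.1, 54.4]
tcp_rot: [3.133, -0.02, 0.302]
ft_force: [-0.2, -0.3, -0.6]
opening: 0.348
```

Gripped (opening 0.35, about 34 mm). Lifting and carrying it to tray three's free square bay.

Emit:
play_rows --pt "0 0 -0.02 0 0 0 0" --pt "0 0 -0.03 0 0 0 0" --pt "0 0 -0.03 0 0 0 0" --pt "0 0 -0.01 0 0 0 0"

```text
t: 17.25
eef_pos: [570.5, 102.3, 145.4]
tcp_rot: [3.134, -0.016, 0.302]
ft_force: [0.9, 0.7, 0.1]
opening: 0.353
```

```bash
python3 -c "
from h import *
plan(513,-327,142,0.75,0,step=42)
c=read_camera('top');cv2.imwrite('pics/t4.png',c['img'][:,:,::-1])
"
```

```text
at [570.5 102.3 145.4] [ 3.134 -0.016  0.302] open 0.35 F [0.9 0.7 0.1] t 17.25
[[-0.017,0.036,0,0.001,-0.001,-0.041,0],[-0.018,0.035,0,0.001,-0.001,-0.041,0],[-0.019,0.034,0,0.001,-0.001,-0.041,0],[-0.021,0.033,0,0.001,-0.001,-0.041,0],[-0.022,0.033,0,0.001,-0.001,-0.041,0],[-0.023,0.032,0,0.001,-0.001,-0.041,0],[-0.025,0.031,0,0.001,-0.001,-0.041,0],[-0.026,0.03,0,0.001,-0.001,-0.041,0]]
[[-0.027,0.029,0,0.001,-0.001,-0.041,0],[-0.028,0.027,0,0.001,-0.001,-0.041,0],[-0.029,0.026,0,0.001,-0.001,-0.041,0]]
```

View pics/t4.png

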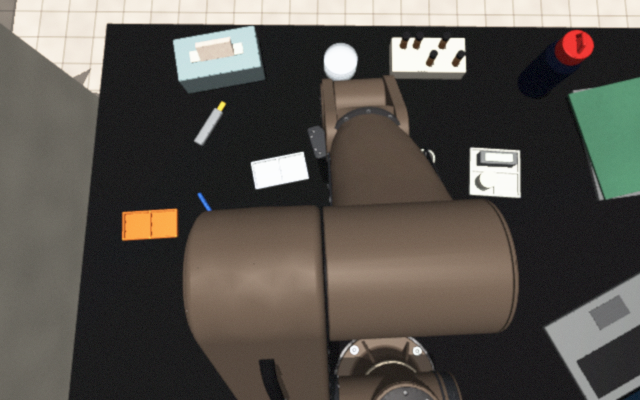

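The top view shows the case and jar seated in tray three at (497,158) and (486,181). Moving on.

Emit:
play_rows --pt "-0.017 0.036 0 0.003 0.005 -0.041 0" --pt "-0.018 0.035 0 0.003 0.005 -0.041 0" --pt "-0.019 0.034 0 0.001 0.003 -0.041 0" --pt "-0.021 0.033 0 0 0.003 -0.041 0" --pt "-0.022 0.033 0 0 0 -0.041 0" --pt "-0.023 0.032 0 0 0 -0.041 0" --pt "-0.025 0.031 0 0 0 -0.041 0" --pt "-0.026 0.03 0 0 0 -0.041 0"

```text
t: 18.1
eef_pos: [528.7, -217.1, 134.2]
tcp_rot: [3.137, -0.028, 0.65]
ft_force: [0.4, 0.3, 0.2]
opening: 0.354
```

```bash
python3 -c "
from h import *
plan(513,-327,142,0.75,0,step=42)
"
```

```text
at [ 528.7 -217.1  134.2] [ 3.137 -0.028  0.65 ] open 0.35 F [0.4 0.3 0.2] t 18.1
[[-0.026,0.026,-0.003,0.002,-0.009,-0.033,0],[-0.027,0.025,-0.003,0.002,-0.009,-0.033,0],[-0.028,0.024,-0.003,0.002,-0.009,-0.033,0]]
```

Emit:
play_rows --pt "-0.026 0.026 -0.003 0.002 -0.01 -0.033 0" --pt "-0.026 0.024 -0.003 0.002 -0.009 -0.033 0" --pt "-0.02 0.018 -0.003 0 -0.009 -0.033 0" --pt "0 0 0 0 0 0 0" --pt "0 0 0 0 0 0 0"

```text
t: 18.6
eef_pos: [511.3, -323.3, 134.8]
tcp_rot: [-3.136, 0.003, 0.748]
ft_force: [0.5, 0.4, -1.3]
opening: 0.354
```

```bash
python3 -c "
from h import *
plan(513,-327,90,0.75,0,step=25)
c=read_camera('wrist');cv2.imwrite('pics/w10.png',c['img'][:,:,::-1])
"
```

```text
at [ 511.3 -323.3  134.8] [-3.136e+00  3.000e-03  7.480e-01] open 0.35 F [ 0.5  0.4 -1.3] t 18.6
[[-0.001,0.002,0.022,-0.003,0.002,-0.001,0],[-0.001,0.002,0.022,-0.003,0.002,-0.001,0]]
```

View pics/w10.png

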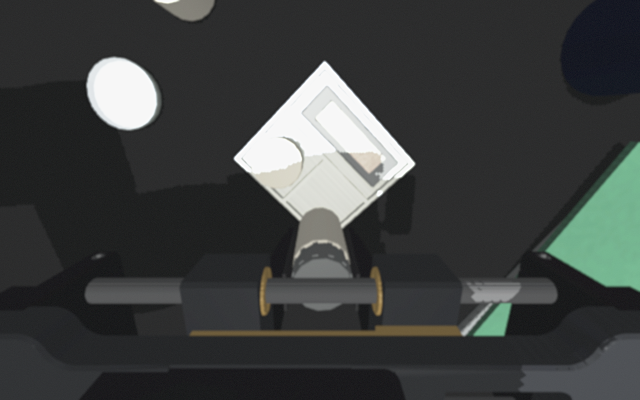

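Emit:
play_rows --pt "-0.002 0.003 0.025 0 0 0 0" --pt "-0.001 0.001 0.025 0 0 0 0" --pt "0 0 0.01 0 0 0 0" --pt "0 0 0 0 0 0 0" --pt "0 0 0 0 0 0 0"

```text
t: 19.15
eef_pos: [512.7, -323.3, 72.7]
tcp_rot: [-3.135, 0.003, 0.752]
ft_force: [-0.4, 0.4, -0.4]
opening: 0.353
```

```bash
python3 -c "
from h import *
plan(513,-327,58,0.75,0,step=25)
c=read_camera('wrist');cv2.imwrite('pics/w11.png',c['img'][:,:,::-1])
c=read_camera('side');cv2.imwrite('pics/s11.png',cv2.resize(c['img'][70:170,240:390,::-1],None,fx=5,fy=5,interpolation=2))
"
```

```text
at [ 512.7 -323.3   72.7] [-3.135e+00  3.000e-03  7.520e-01] open 0.35 F [-0.4  0.4 -0.4] t 19.15
[[-0.002,0.003,0.015,-0.007,0.003,0.002,0]]
```

View pics/s11.png

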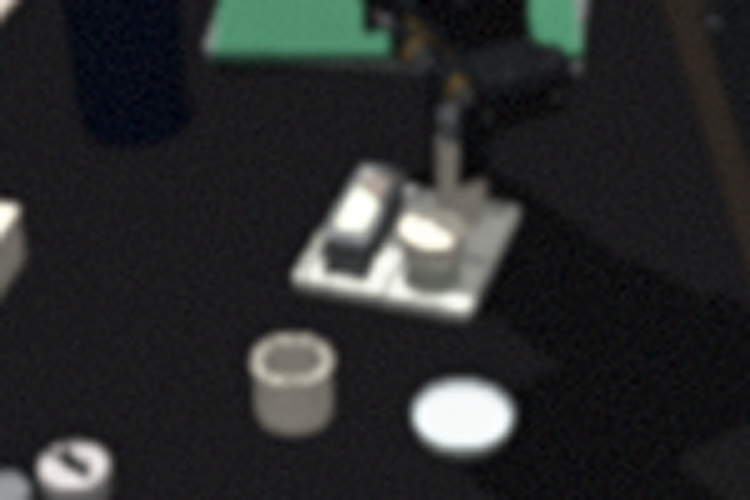

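Emit:
play_rows --pt "-0.003 0.003 0.006 -0.005 0.002 0 0" --pt "0 0 0.004 0 0 0 0" --pt "0 0 0.003 0 0 0 0" --pt "0 0 0.001 0 0 0 0" --pt "0 0 0 0 0 0 0" --pt "0 0 0 0 0 0 0"

```text
t: 19.85
eef_pos: [513.3, -328.8, 60.1]
tcp_rot: [3.139, -0.0, 0.752]
ft_force: [0.9, -0.1, -0.4]
opening: 0.352
```

Emit:
play_rows --pt "0 0 0.003 0 0 0 0" --pt "0 0 0 0 0 0 0" --pt "0 0 0 0 0 0 0"

```text
t: 20.15
eef_pos: [513.3, -328.8, 57.0]
tcp_rot: [3.138, -0.0, 0.752]
ft_force: [-0.7, 0.2, -0.0]
opening: 0.355
```

Emit:
play_rows --pt "0 0 0 0 0 0 52" --pt "0 0 0 0 0 0 52" --pt "0 0 0 0 0 0 52" --pt "0 0 -0.02 0 0 0 52" --pt "0 0 -0.03 0 0 0 52" --pt "0 0 -0.03 0 0 0 52" --pt "0 0 -0.03 0 0 0 80"

```text
t: 20.85
eef_pos: [511.7, -327.6, 166.6]
tcp_rot: [-3.137, 0.001, 0.752]
ft_force: [-0.3, -0.5, 0.3]
opening: 0.564
```

```bash
python3 -c "
from h import *
plan(568,-105,130,0.4,100,step=42)
c=read_camera('wrist');cv2.imwrite('pics/w12.png',c['img'][:,:,::-1])
c=read_camera('side');cv2.imwrite('pics/s12.png',cv2.resize(c['img'][70:170,240:390,::-1],None,fx=5,fy=5,interpolation=2))
"
```

```text
at [ 511.7 -327.6  166.6] [-3.137e+00  1.000e-03  7.520e-01] open 0.56 F [-0.3 -0.5  0.3] t 20.85
[[0.032,-0.021,0.006,-0.001,0,0.059,100],[0.031,-0.023,0.006,-0.001,0,0.059,100],[0.03,-0.024,0.006,-0.001,0,0.059,100],[0.028,-0.026,0.006,-0.001,0,0.059,100],[0.026,-0.028,0.006,-0.001,0,0.059,100],[0.025,-0.029,0.006,-0.001,0,0.059,100]]
```

View pics/s12.png

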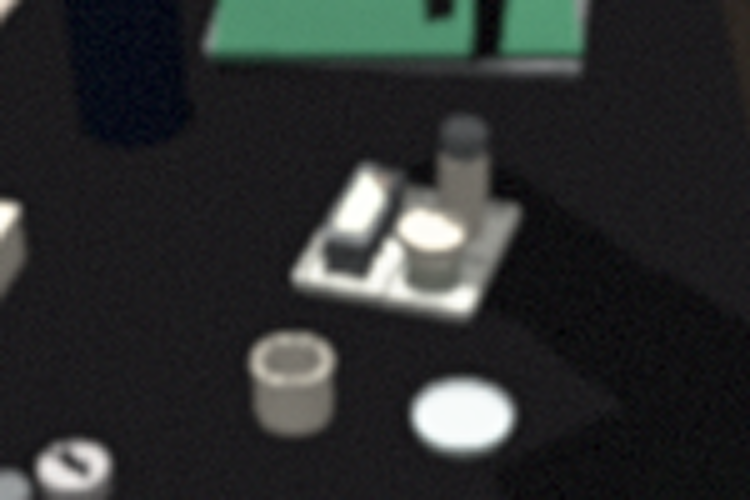

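View pics/w12.png

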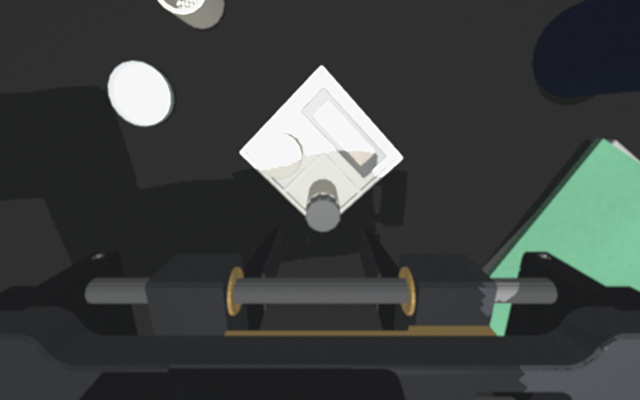

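The three-bay kit is complete and all three items stand upright. Next is the sieve at about (568,-105).

Emit:
play_rows --pt "0.032 -0.021 0.003 0 0 0.059 100" --pt "0.031 -0.023 0.004 0 0 0.059 100" --pt "0.03 -0.024 0.004 0 0 0.059 100" --pt "0.028 -0.026 0.004 0 0 0.059 100" --pt "0.024 -0.025 0.004 0 0 0.059 100" --pt "0.018 -0.02 0.004 0 0 0.055 100" --pt "0 0 0 0 0 0 100" --pt "0 0 0 0 0 0 100"

```text
t: 21.75
eef_pos: [568.0, -113.8, 142.2]
tcp_rot: [3.139, 0.001, 0.386]
ft_force: [0.4, -0.5, -0.2]
opening: 1.001
```

```bash
python3 -c "
from h import *
c=read_camera('wrist');cv2.imwrite('pics/w13.png',c['img'][:,:,::-1]); print(proj(c,(568.2,-105,42)))
plan(568,-105,90,0.4,100,step=42)
plan(568,-105,26,0.4,100,step=42)
"
```

```text
[313.0645855  200.79498545]
at [ 567.9 -114.1  142.2] [3.139e+00 1.000e-03 3.860e-01] open 1.0 F [-0.5  0.3 -0.3] t 21.8
[[0.002,-0.004,0.026,0.001,0,-0.007,100],[0.002,-0.004,0.026,0.001,0,-0.007,100]]
at [ 567.9 -114.1  142.2] [3.139e+00 1.000e-03 3.860e-01] open 1.0 F [-0.5  0.3 -0.3] t 21.8
[[0.001,-0.003,0.039,0.001,0,-0.005,100],[0.001,-0.003,0.039,0.001,0,-0.005,100],[0.001,-0.003,0.039,0.001,0,-0.005,100]]
```

View pics/w13.png

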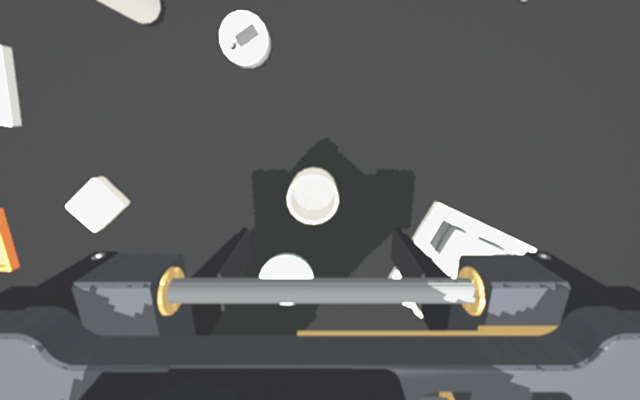

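The sieve rim is at (313,196), predicted (313,201). Descending.

Emit:
play_rows --pt "0.003 -0.006 0.035 0 0 0 100" --pt "0.002 -0.003 0.035 0 0 0 80" --pt "0 0 0.022 0 0 0 75" --pt "0 0 0.008 0 0 0 70" --pt "0 0 0 0 0 0 70" --pt "0 0 0 0 0 0 70"

```text
t: 22.4
eef_pos: [569.7, -110.6, 40.9]
tcp_rot: [3.136, -0.003, 0.382]
ft_force: [0.2, 0.1, 0.2]
opening: 0.708
```

Emit:
play_rows --pt "0 -0.005 0.008 0.004 -0.003 0 70" --pt "0 0 0.005 0 0 0 70" --pt "0 0 0.001 0 0 0 70" --pt "0 0 0 0 0 0 0" --pt "0 0 0 0 0 0 0" --pt "0 0 0 0 0 0 0" --pt "0 0 0 0 0 0 0" --pt "0 0 0 0 0 0 0"

```text
t: 23.2
eef_pos: [569.2, -106.4, 29.2]
tcp_rot: [3.137, -0.004, 0.383]
ft_force: [-0.8, -0.3, -0.4]
opening: 0.525
```

Emit:
play_rows --pt "0 0 -0.02 0 0 0 0" --pt "0 0 -0.03 0 0 0 0" --pt "0 0 -0.03 0 0 0 0" --pt "0 0 -0.03 0 0 0 0"

```text
t: 23.6
eef_pos: [566.7, -105.6, 138.5]
tcp_rot: [-3.141, 0.003, 0.382]
ft_force: [-0.4, 0.5, -0.9]
opening: 0.528
```

```bash
python3 -c "
from h import *
plan(532,305,145,0.6,0,step=42)
"
```

```text
at [ 566.7 -105.6  138.5] [-3.141e+00  3.000e-03  3.820e-01] open 0.53 F [-0.4  0.5 -0.9] t 23.6
[[0.012,-0.039,-0.001,-0,0,-0.022,0],[0.013,-0.039,-0.001,-0,0,-0.022,0],[0.014,-0.039,-0.001,-0,0,-0.022,0],[0.015,-0.039,-0.001,-0,0,-0.022,0],[0.015,-0.038,-0.001,-0,0,-0.022,0],[0.016,-0.038,-0.001,-0,0,-0.022,0],[0.017,-0.037,-0.001,-0,0,-0.022,0],[0.018,-0.037,-0.001,-0,0,-0.022,0]]
[[0.019,-0.037,-0.001,-0,0,-0.022,0],[0.02,-0.036,-0.001,-0,0,-0.022,0]]
```

Emit:
play_rows --pt "0.012 -0.039 -0.003 0 0 -0.022 0" --pt "0.013 -0.039 -0.003 0 0 -0.022 0" --pt "0.014 -0.039 -0.003 0 0 -0.022 0" --pt "0.015 -0.039 -0.003 0 0 -0.022 0" --pt "0.015 -0.038 -0.002 0 0 -0.022 0" --pt "0.016 -0.038 -0.002 0 0 -0.022 0" --pt "0.017 -0.037 -0.002 0 0 -0.022 0" --pt "0.016 -0.033 -0.002 0 0 -0.022 0"

```text
t: 24.4
eef_pos: [539.9, 224.6, 164.1]
tcp_rot: [3.136, -0.005, 0.557]
ft_force: [0.2, -0.3, -1.7]
opening: 0.529
```

```bash
python3 -c "
from h import *
plan(532,305,145,0.6,0,step=42)
"
```

```text
at [539.9 224.6 164.1] [ 3.136 -0.005  0.557] open 0.53 F [ 0.2 -0.3 -1.7] t 24.4
[[0.018,-0.036,0.009,0.003,-0.002,-0.022,0],[0.019,-0.036,0.01,0.003,-0.002,-0.022,0]]
```

Emit:
play_rows --pt "0.018 -0.034 0.008 0.002 0 -0.02 0" --pt "0.013 -0.026 0.005 0.002 0 -0.02 0" --pt "0 0 0 0 0 0 0" --pt "0 0 0 0 0 0 0"

```text
t: 24.8
eef_pos: [532.1, 299.1, 151.0]
tcp_rot: [3.139, -0.006, 0.605]
ft_force: [0.6, -0.0, 0.6]
opening: 0.524
```

```bash
python3 -c "
from h import *
plan(531,313,80,0.6,0,step=42)
c=read_camera('wrist');cv2.imwrite('pics/w14.png',c['img'][:,:,::-1])
import pickle;pickle.dump({k:c[k] for k in c if k!='img'},open('w14.pkl','wb'))
ctr=np.array([538.7,278.5]);a=np.radians(102.3);ex=np.array([np.cos(a),np.sin(a)]);ey=np.array([-ex[1],ex[0]])
for q in [(72,-37),(-72,-37),(-72,37),(72,37)]: print(q,proj(c,[*(ctr+q[0]*ex+q[1]*ey),10]).round())
"
```

```text
at [532.1 299.1 151. ] [ 3.139 -0.006  0.605] open 0.52 F [ 0.6 -0.   0.6] t 24.8
[[0.003,-0.006,0.035,0.001,-0.003,0.002,0],[0.003,-0.006,0.035,0.001,-0.003,0.002,0]]
(72, -37) [291. 144.]
(-72, -37) [412. 194.]
(-72, 37) [383. 250.]
(72, 37) [268. 206.]
```

View pics/w14.png

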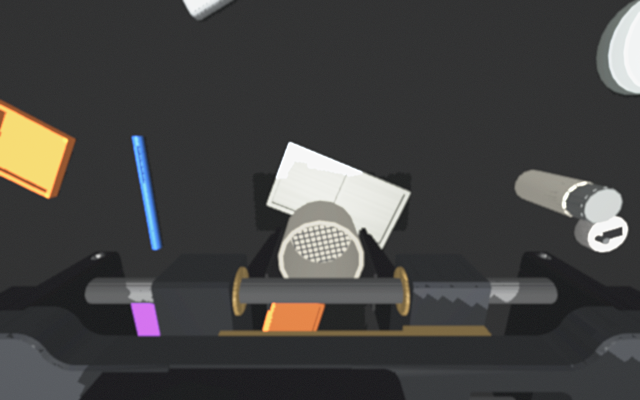

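```bash
python3 -c "
from h import *
c=read_camera('wrist')
w=np.array([ray(c,*p,10) for p in [(289,142),(410,190),(382,249),(267,206)]]);e=np.roll(w,-1,0)-w
print(w.mean(0),np.hypot(*e.T),np.degrees(np.arctan2(e[:,1],e[:,0])))
ctr=w.mean(0);a=np.radians(102.4);ex=np.array([np.cos(a),np.sin(a)])
print(ctr+35*ex,ctr-35*ex)
plan(533,313,80,0.6,0,step=42)"
```

```text
[539.074048   280.94140402] [142.87351634  76.73037723 143.62674615  75.95112804] [ -76.91011112 -165.78947457  102.78340761   13.6552909 ]
[531.55831155 315.12493376] [546.58978445 246.75787428]
at [532.4 298.2 151.2] [ 3.139 -0.006  0.603] open 0.52 F [ 0.4  1.1 -0.7] t 24.9
[[0.004,-0.006,0.036,0.001,-0.003,0.002,0],[0.004,-0.006,0.036,0.001,-0.003,0.002,0]]
```

Bay target for the sieve: (531.5,314.5).

Emit:
play_rows --pt "0.005 -0.008 0.035 0 0 0 0" --pt "0.003 -0.006 0.035 0 0 0 0" --pt "0 0 0.015 0 0 0 0" --pt "0 0 0 0 0 0 0" --pt "0 0 0 0 0 0 0"

```text
t: 25.4
eef_pos: [534.9, 309.7, 66.5]
tcp_rot: [3.138, -0.01, 0.595]
ft_force: [-0.2, 0.0, -0.0]
opening: 0.522
```

```bash
python3 -c "
from h import *
plan(531.5,314.5,32.5,0.6,0,step=12)"
```

```text
at [534.9 309.7  66.5] [ 3.138 -0.01   0.595] open 0.52 F [-0.2  0.  -0. ] t 25.4
[[-0,-0.002,0.011,0.001,-0.003,-0.002,0],[-0,-0.002,0.011,0.001,-0.003,-0.002,0],[-0,-0.002,0.011,0.001,-0.003,-0.002,0]]
```

Emit:
play_rows --pt "0 -0.004 0.01 0.001 -0.004 0 0" --pt "-0.001 -0.003 0.008 0.001 -0.004 0 0" --pt "0 0 0.005 0 0 0 0" --pt "0 0 0 0 0 0 0" --pt "0 0 0 0 0 0 0"

```text
t: 25.9
eef_pos: [531.5, 314.8, 44.6]
tcp_rot: [3.14, -0.006, 0.593]
ft_force: [-0.5, -0.6, -1.1]
opening: 0.529
```

Emit:
play_rows --pt "0 0 0.005 0 -0.004 0 0" --pt "0 0 0.005 0 0 0 0" --pt "0 0 0.001 0 0 0 0" --pt "0 0 0 0 0 0 0" --pt "0 0 0 0 0 0 0"

```text
t: 26.4
eef_pos: [531.7, 315.0, 33.0]
tcp_rot: [3.139, -0.002, 0.594]
ft_force: [-0.2, -0.5, -0.2]
opening: 0.528
```

Emit:
play_rows --pt "0 0 0.001 0 0 0 0" --pt "0 0 0 0 0 0 66" --pt "0 0 0 0 0 0 66" --pt "0 0 0 0 0 0 66" --pt "0 0 -0.02 0 0 0 66" --pt "0 0 -0.03 0 0 0 66" --pt "0 0 -0.04 0 0 0 66" --pt "0 0 -0.04 0 0 0 70"

```text
t: 27.2
eef_pos: [529.5, 314.0, 160.9]
tcp_rot: [3.141, 0.008, 0.593]
ft_force: [0.5, 0.2, 0.2]
opening: 0.687
```

```bash
python3 -c "
from h import *
plan(674,108,165,0.1,70,step=42)
c=read_camera('wrist');cv2.imwrite('pics/w15.png',c['img'][:,:,::-1])
c=read_camera('side');cv2.imwrite('pics/s15.png',cv2.resize(c['img'][120:280,200:440,::-1],None,fx=3,fy=3,interpolation=2))
"
```

```text
at [529.5 314.  160.9] [3.141 0.008 0.593] open 0.69 F [0.5 0.2 0.2] t 27.2
[[0.001,0.042,-0.001,0,0.001,0.082,70],[0.004,0.042,-0.001,0,0.001,0.082,70],[0.008,0.041,-0.001,0,0.001,0.082,70],[0.011,0.04,-0.001,0,0.001,0.082,70],[0.014,0.039,-0.001,0,0.001,0.082,70],[0.017,0.038,-0.001,0,0.001,0.082,70]]
```

View pics/w15.png

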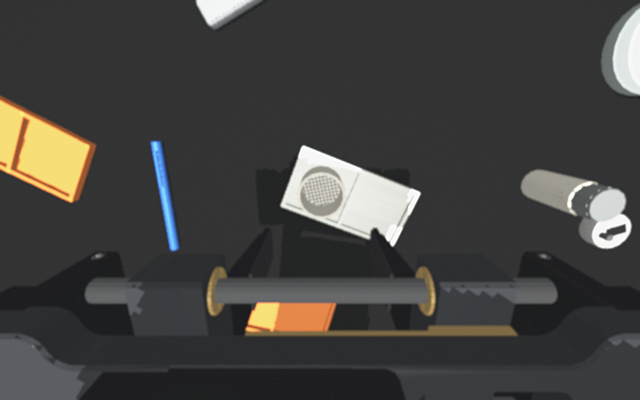

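View pics/s15.png

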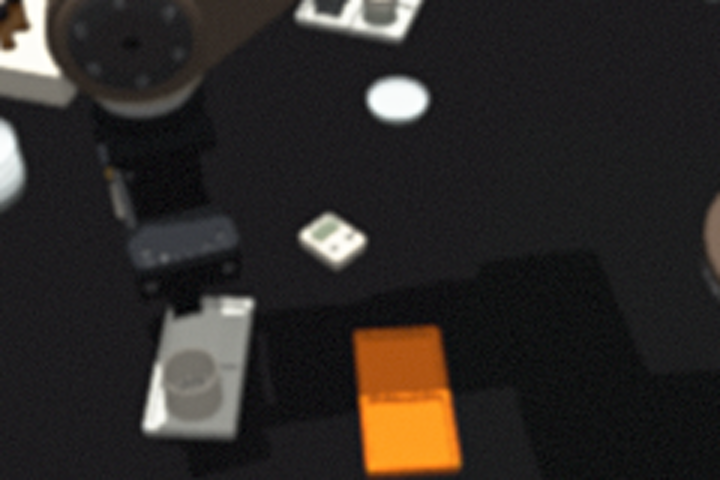

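The sieve is seated in its bay. Now for the last bottle.

Emit:
play_rows --pt "0.001 0.042 -0.001 0 0 0.082 70" --pt "0.004 0.042 -0.001 0 0 0.082 70" --pt "0.008 0.041 -0.001 0 0 0.082 70" --pt "0.011 0.04 -0.001 0 0 0.082 70" --pt "0.012 0.035 -0.001 0 0 0.082 70" --pt "0.01 0.022 -0.001 0 0 0.06 70" --pt "0 0 0 0 0 0 70" --pt "0 0 0 0 0 0 70"

```text
t: 28.1
eef_pos: [665.2, 120.7, 168.4]
tcp_rot: [3.141, -0.001, 0.107]
ft_force: [0.4, 1.2, -1.3]
opening: 0.703
```

```bash
python3 -c "
from h import *
c=read_camera('wrist');cv2.imwrite('pics/w16.png',c['img'][:,:,::-1]); print(proj(c,(674.5,108,86)))
plan(674.5,108,125,0.1,70,step=42)
"
```

```text
[336.34793451 201.62188419]
at [665.1 120.9 168.5] [ 3.141e+00 -1.000e-03  1.080e-01] open 0.7 F [-0.  -1.2 -0.7] t 28.15
[[0.004,0.007,0.022,0,-0.001,0.004,70],[0.004,0.007,0.022,0,-0.001,0.004,70]]
```

View pics/w16.png

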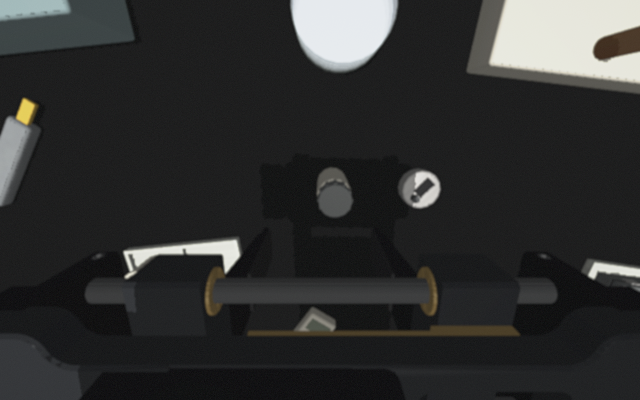

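Emit:
play_rows --pt "0.005 0.007 0.022 0 0 0 70" --pt "0.005 0.007 0.022 0 0 0 70" --pt "0 0 0 0 0 0 70" --pt "0 0 0 0 0 0 70"

```text
t: 28.55
eef_pos: [674.8, 112.5, 124.1]
tcp_rot: [3.142, -0.001, 0.116]
ft_force: [-0.6, -0.3, 0.7]
opening: 0.698
```

```bash
python3 -c "
from h import *
c=read_camera('wrist');cv2.imwrite('pics/w17.png',c['img'][:,:,::-1]); print(proj(c,(676,108,86)))
plan(676,108,45,0.1,70,step=42)
"
```

```text
[327.56464054 227.53235738]
at [674.8 112.5 124.1] [ 3.142e+00 -1.000e-03  1.160e-01] open 0.7 F [-0.3  0.8 -0.6] t 28.6
[[0,0.002,0.04,0,-0.001,0.008,70],[0,0.002,0.04,0,-0.001,0.008,70]]
```

View pics/w17.png

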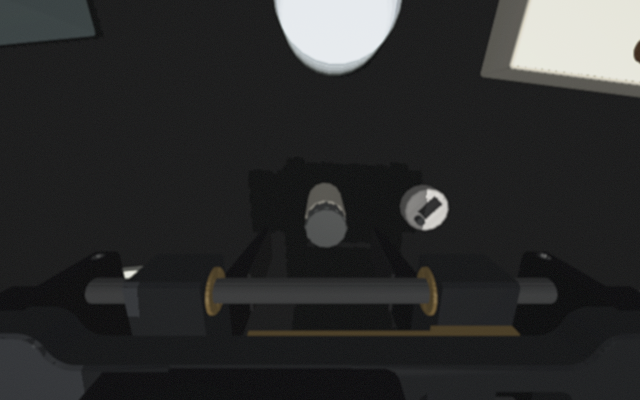

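Emit:
play_rows --pt "0 0.003 0.03 0 0 0 70" --pt "0 0.001 0.03 0 0 0 70" --pt "0 0 0.015 0 0 0 70" --pt "0 0 0.008 0 0 0 65" --pt "0 0 0 0 0 0 65" --pt "0 0 0 0 0 0 65"

```text
t: 29.2
eef_pos: [677.3, 112.3, 46.1]
tcp_rot: [3.141, -0.011, 0.121]
ft_force: [-0.2, -0.8, 0.1]
opening: 0.649
```

Emit:
play_rows --pt "-0.001 0.004 0 0 -0.01 0 60" --pt "0 0 0 0 0 0 60" --pt "0 0 0 0 0 0 0" --pt "0 0 0 0 0 0 0" --pt "0 0 0 0 0 0 0" --pt "0 0 0 0 0 0 0" --pt "0 0 0 0 0 0 0" --pt "0 0 0 0 0 0 0"

```text
t: 30.0
eef_pos: [678.1, 107.8, 49.7]
tcp_rot: [3.141, -0.005, 0.12]
ft_force: [-0.2, -0.1, 0.3]
opening: 0.352
```

Emit:
play_rows --pt "0 0 -0.02 0 0 0 0" --pt "0 0 -0.03 0 0 0 0" --pt "0 0 -0.03 0 0 0 0" --pt "0 0 -0.01 0 0 0 0"

```text
t: 30.4
eef_pos: [676.5, 107.9, 139.5]
tcp_rot: [3.141, 0.001, 0.121]
ft_force: [-0.1, 0.7, -0.6]
opening: 0.353
```

```bash
python3 -c "
from h import *
plan(548,246.5,142,0.5,0,step=38)
"
```

```text
at [676.5 107.9 139.5] [3.141e+00 1.000e-03 1.210e-01] open 0.35 F [-0.1  0.7 -0.6] t 30.4
[[-0.022,-0.031,-0,0,0,-0.076,0],[-0.02,-0.032,-0,0,0,-0.076,0],[-0.017,-0.034,-0,0,0,-0.076,0],[-0.015,-0.035,-0.001,0,0,-0.076,0],[-0.012,-0.036,-0.001,0,0,-0.076,0]]
```

Emit:
play_rows --pt "-0.022 -0.031 0 0 0 -0.076 0" --pt "-0.02 -0.032 0 0 0 -0.076 0" --pt "-0.017 -0.034 0 0 0 -0.076 0" --pt "-0.014 -0.033 0 0 0 -0.076 0" --pt "-0.009 -0.026 0 0 0 -0.06 0" --pt "0 0 0 0 0 0 0" --pt "0 0 0 0 0 0 0"

```text
t: 31.1
eef_pos: [550.9, 240.6, 136.4]
tcp_rot: [3.141, 0.002, 0.497]
ft_force: [0.1, -0.3, -0.8]
opening: 0.356
```

```bash
python3 -c "
from h import *
plan(548,246.5,80,0.5,0,step=38)
"
```

```text
at [550.9 240.6 136.4] [3.141e+00 2.000e-03 4.970e-01] open 0.36 F [ 0.1 -0.3 -0.8] t 31.1
[[0,-0.003,0.028,0,0.001,-0.001,0],[0,-0.003,0.028,0,0.001,-0.001,0]]
```

Emit:
play_rows --pt "0 -0.004 0.028 0 0 0 0" --pt "0 -0.003 0.028 0 0 0 0" --pt "0 0 0.005 0 0 0 0" --pt "0 0 0 0 0 0 0" --pt "0 0 0 0 0 0 0"

```text
t: 31.6
eef_pos: [551.0, 244.0, 73.8]
tcp_rot: [3.14, -0.0, 0.49]
ft_force: [-0.1, 0.3, -0.3]
opening: 0.352
```

```bash
python3 -c "
from h import *
plan(548,246.5,53,0.5,0,step=12)
c=read_camera('wrist');cv2.imwrite('pics/w18.png',c['img'][:,:,::-1])
"
```

```text
at [551.  244.   73.8] [ 3.14 -0.    0.49] open 0.35 F [-0.1  0.3 -0.3] t 31.6
[[-0.001,-0.002,0.01,0.001,-0,-0.005,0],[-0.001,-0.002,0.01,0.001,-0,-0.005,0]]
```

View pics/w18.png

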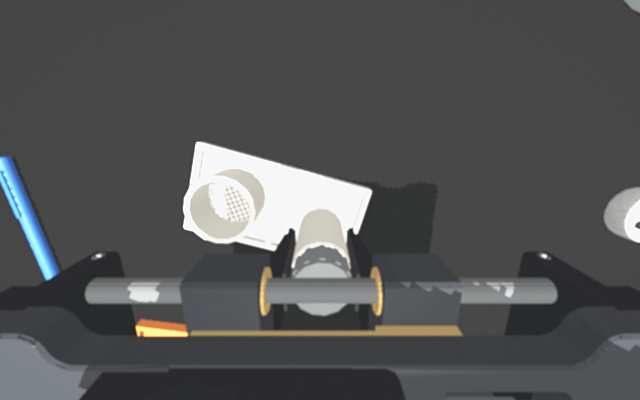

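The bottle is over the near bay and well clear of the sieve. Lowering.

Emit:
play_rows --pt "-0.001 -0.002 0.008 0 0 0 0" --pt "-0.001 -0.002 0.006 0 0 0 0" --pt "0 0 0.003 0 0 0 0" --pt "0 0 0 0 0 0 0" --pt "0 0 0 0 0 0 0"

```text
t: 32.15
eef_pos: [548.3, 246.8, 57.9]
tcp_rot: [3.14, -0.004, 0.49]
ft_force: [-0.4, 0.7, 0.5]
opening: 0.351
```

Emit:
play_rows --pt "0 0 0.003 0 -0.004 0 0" --pt "0 0 0.002 0 0 0 0" --pt "0 0 0 0 0 0 0" --pt "0 0 0 0 0 0 0"

```text
t: 32.55
eef_pos: [548.5, 246.9, 52.7]
tcp_rot: [3.14, -0.0, 0.49]
ft_force: [0.6, 0.5, -0.6]
opening: 0.352
```

Emit:
play_rows --pt "0 0 0 0 0 0 48" --pt "0 0 0 0 0 0 48" --pt "0 0 0 0 0 0 48" --pt "0 0 -0.02 0 0 0 48" --pt "0 0 -0.03 0 0 0 48" --pt "0 0 -0.04 0 0 0 48" --pt "0 0 -0.04 0 0 0 48"

```text
t: 33.25
eef_pos: [546.4, 246.3, 181.7]
tcp_rot: [3.141, 0.01, 0.49]
ft_force: [0.6, -0.4, -0.5]
opening: 0.479
```

Emit:
play_rows --pt "-0.02 0 -0.03 0 0 0 48" --pt "-0.03 0 -0.02 0 0 0 48" --pt "-0.03 0 0 0 0 0 48" --pt "0 0 0 0 0 0 48" --pt "0 0 0 0 0 0 48"

```text
t: 33.75
eef_pos: [475.7, 208.5, 240.8]
tcp_rot: [3.139, -0.002, 0.49]
ft_force: [0.9, -0.4, -0.9]
opening: 0.482
```

```bash
python3 -c "
from h import *
print(state()['eef_pos'])
c=read_camera('wrist');cv2.imwrite('pics/w19.png',c['img'][:,:,::-1])
c=read_camera('side');cv2.imwrite('pics/s19.png',cv2.resize(c['img'][80:280,190:390,::-1],None,fx=3,fy=3,interpolation=2))
c=read_camera('top');cv2.imwrite('pics/t19.png',c['img'][:,:,::-1])
"
```

```text
[475.66575443 208.45010761 240.84054495]
```

View pics/w19.png

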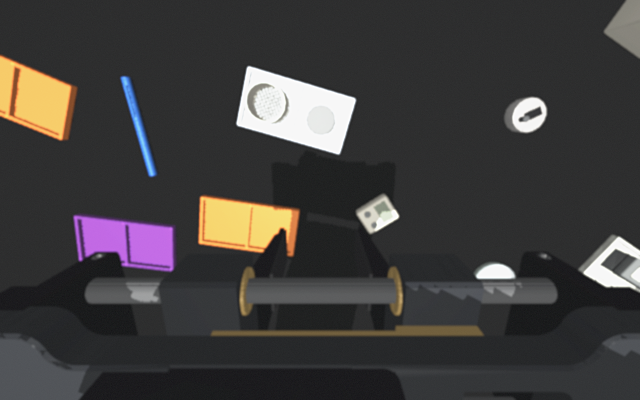

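View pics/s19.png

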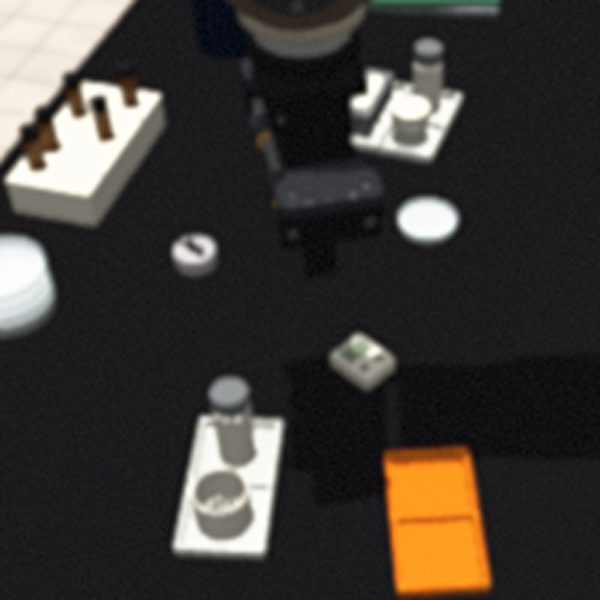

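View pics/t19.png

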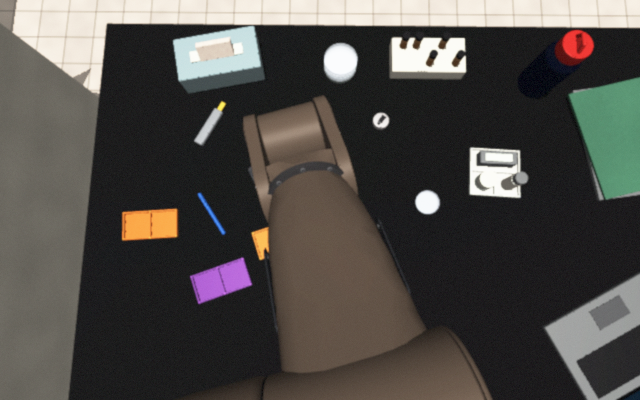

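Everything stands in its bay, and the dish (427,202) and counter (380,121) are where they began. One numeric check in the tray frames before handing in.

```bash
python3 - <<'E'
from h import *
a=cv2.imread("pics/t19.png")
cv2.imwrite("pics/c19.png",cv2.resize(a[135:210,455:545],None,fx=7,fy=7,interpolation=2))
c=read_camera("wrist")
ctr=np.array([539,280.5]);t=np.radians(102.4);M=np.array([[np.cos(t),np.sin(t)],[-np.sin(t),np.cos(t)]])
for n,p,z in[("sieve",(267,103),42),("bottle",(321,119),86),("corner",(247,67),10),("corner",(340,153),10)]:
    w=ray(c,*p,z);print(n,w.round(1),(M@(w-ctr)).round(1))
print("timer",ray(c,377,213,16).round(1))
E
```

```text
sieve [532.  313.1] [33.3 -0.2]
bottle [546.3 246.6] [-34.7   0.2]
corner [558.3 359.9] [ 73.4 -35.9]
corner [519.  201.9] [-72.5  36.5]
timer [469.  112.6]
```

View pics/c19.png

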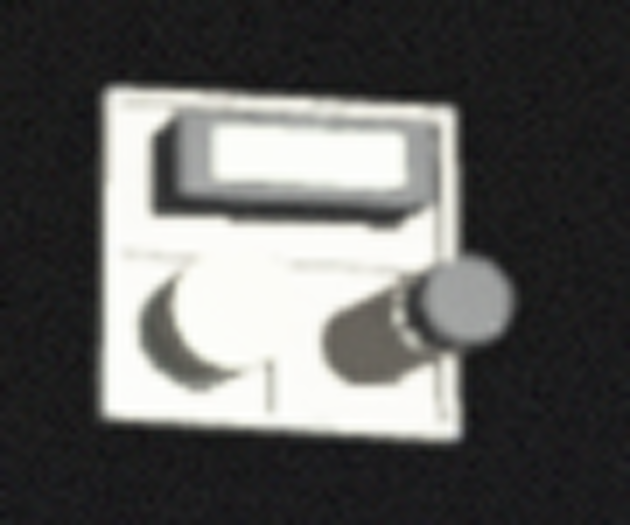

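```bash
python3 - <<'E'
from h import *
c=read_camera("top")
f=lambda p:((p[0]+.5)/7-.5+455,(p[1]+.5)/7-.5+135)
ctr=np.array([542,-298.5]);t=np.radians(177.4);M=np.array([[np.cos(t),np.sin(t)],[-np.sin(t),np.cos(t)]])
for n,p,z in[("case",(308,152),37),("jar",(233,307),48),("bottle",(466,300),89)]:
    w=ray(c,*f(p),z);print(n,(M@(w-ctr)).round(1))
w=np.array([ray(c,*f(p),10) for p in[(103,87),(460,104),(462,440),(101,418)]]);print(w.mean(0))
for n,p,z in [("counter",(380.5,120.5),20),("dish",(427.3,202),14)]: print(n,ray(c,*p,z).round(1))
s=state();print(s["t"],np.abs(s["qvel"]).max())
job_done()
E
```

```text
case [-35.7  -1.4]
jar [ 28.3 -33.8]
bottle [30.7 31.9]
[ 542.06958094 -298.25629105]
counter [678.4   8.5]
dish [ 456.7 -114.6]
34.0 0.003470897902489936
the job is handed in; nothing more can be done
```

Both kits are made up and the job was handed in at 34 s. No verdict was reported, so the results below are from my own last camera checks.

| Item | Bay | Measured in tray frame (mm) | Allowed (mm) |
|---|---|---|---|
| Sieve cup | two-bay tray | (33, 0) | x 9 to 61, y ±26 |
| Bottle | two-bay tray | (-35, 0) | x -61 to -9, y ±26 |
| Case | three-bay tray, long bay | (-36, -1) | x -47 to -17, y ±20 |
| Jar | three-bay tray, square bay | (28, -34) | x 8 to 52, y -54 to -10 |
| Other bottle | three-bay tray, square bay | (31, 32) | x 8 to 52, y 10 to 54 |

- **Upright and seated:** everything looked upright in the pictures. Each item was let go with its underside at most about 1 mm above the bay floor, judged from the gripper height. I did not measure tilt or underside height directly.
- **Left alone:** the petri dish, tally counter and timer measured within about 4 mm of where they began.
- **Disagreements:** tray and object positions from the wrist and top cameras differed by up to about 4 mm. I used values between them or checked again at each placing. No check failed.

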